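# Load the tumble polisher and drop its latch bar

### The arm

A 6-joint arm with a two-finger parallel gripper is mounted at the origin on the work surface. World frame = base frame: x ahead of the robot, y to its left, z up, the work surface at z = 0. Lengths are in m, angles in rad, forces in N, time in s.
With the tool pointing down it reaches from about 0.425 to 0.95 m from the base axis. Payload 3.5 kg.
Tool frame: the origin (TCP) lies midway between the tips of the shut fingers; the grasp point (between the pads) lies 19 mm behind it (ctrl.tcp_to_grasp is the distance from the TCP to the grasp point, in m); z points along the fingers, x is the direction in which the jaws open and shut, and the axes are right-handed (so a half turn about z gives the same grasp; the last joint's range is limited). The gripper opens to 85 mm and grips with 20 to 120 N. Pads are 22 mm wide; open, the fingers measure 114 mm over their backs; the gripper's body (76 mm by 85 mm) begins 54 mm behind the grasp point. The pads swing forward as they close: fully open they stand 13 mm farther back than shut.
Start: joints at [0.957, 0.286, 1.577, -0, 1.279, -0.15], TCP at [0.302, 0.604, 0.2] pointing down, gripper open.
Joint ranges: [-2.77, 2.77], [-0.9, 2.22], [0.21, 2.48], [-1.53, 4.67], [0.24, 2.81], [-2.84, 2.84]. Speed limits (rad/s): [2.79, 2.79, 3.14, 3.14, 3.14, 3.14].

### API

Orientations are given as a unit quaternion [x, y, z, w].
In Python, from plant import ctrl, cams, workorder, spotter gives the robot as it stands. The module is installed in compiled form; this text tells all that it offers.
- The arm moves only by the tool send_rows, never from a script. Its argument "motion" is one flat list of numbers, 5 for each row, row after row: the shift along the tool's x, y, z in cm, then the turn about the tool's z in rad, then the finger opening in cm, from 0 to 8.54. In form: [tx, ty, tz, spin, gripper, tx, ty, tz, spin, gripper, ...]. A call has 1 to 12 rows; each row shifts and turns the pose as measured when the row begins, along the tool's axes as they then stand; what a row does not reach is not made up. A row lasts 1/10 s, in which the tool goes at most 50 mm and 8.59 degrees, less where a joint would pass 70% of its speed; a pose out of reach is approached as far as the arm can. A call is refused whole if a number of a shift passes 5 or a number of a turn 0.15, either way. A call with a gripper value outside its range is refused whole. The fingers move at their own pace and stop on an object; "grip_force" is the grip in N (left out, the last holds). Time passes only in rows, so rows that do not move let the fingers close. It gives the time, the measured TCP pose, the force and the opening at its end, in the units of the state.
- ctrl.get_state(): the state, without advancing time (a new reading comes with each control period).
- cams.read_camera(name): name is "scene" or "top" or "wrist"; returns (picture, depth): 384x512x3 uint8, red, green, blue; 384x512 float32, m along the optical axis (not along the pixel's ray), 0 where there is no reading.
- cams.camera_params(name): a dict with "fx", "fy", "cx", "cy" (pixels), "k1" (the pictures are not rectified: a ray, as slopes to the right and down, at radius r is drawn at 1 + k1 r^2 times it, then the intrinsics apply), "xyz" and "attitude" of the camera in the world; the wrist camera has in their place "mount" (4x4, takes a point from camera to tool coordinates, whose origin is the TCP and whose axes are the tool frame's). Camera axes: x right, y down, z forward; pixel columns grow to the right and rows downward; lengths in m; the calibration is good to about 2 mm. A picture is of the moment at which its call begins: read the wrist's pose just before it. camera_params takes no time and is no camera call.
- workorder.sign_off(): hands the job in, once; it reports no verdict.
Trained networks look in the newest picture that a camera, given by its name, has taken for a name from the list of things; names that differ only in an ending like _2 or _b are one class to them, and where a whole thing is asked for, a point or a joint stands for the part that bears it (a point fixed in the world has none). Each returns a list of dicts, best first, with "conf" (0 to 1); they miss things now and then, are a little off and sometimes report something else, mostly with a low value. They report only what shows in the picture. A call takes as long as a camera call. They do not tell look-alikes from the thing itself.
- spotter.trace(target, camera): "mask" (384x512 bool, what is visible of it) and "bbox" ([left, top, width, height] in pixels, round what is visible of it).
The state is a dict: "time": time; "qpos": joint angles; "dq": joint speeds; "joint_efforts": joint torques, N m; "eef_pos": TCP position; "tcp_rot": TCP orientation; "contact_force": force on the tool from outside, world axes, zero at the start; "wrist_torque": the same for the moment, N m; "opening": opening from 0.0 (shut) to 1.0 (fully open).
Only numpy, scipy, OpenCV 4.12 (cv2) and the standard library are available. Lean on these libraries where they do the work, as an engineer would, in place of code of your own. Each camera call takes 0.05 s, during which the arm holds its last target.

### The job

Take the closed barrel from its wooden stand and set it down (do not drop it) on the two rollers of the tumble polisher, lying along them between the end plates. Then swing the retaining bar over the barrel, lift it by its ball knob over the near lip of the keeper, and let it down into the notch so that it lies fully home; let go of it and leave the other things on the bench where they are.

Things in the scene. Friction and masses are not known exactly. Their poses are not given: they have to be found in the camera images.
- tumbler: Tumble polisher, fixed: grey base 170 x 250 x 30 mm (x -85 to 85, y -115 to 135 in its own frame), origin on the bench below. Its -x side faces the robot, give or take some yaw. The bar's pivot post (22 dia) stands at its y +110, the rollers in the middle, the keeper at its y -85.
- seat (a point): Where the barrel's centre lies when on the rollers; 0, 20, 90 mm in the polisher's frame, axes parallel to it. The two rubber rollers (20 dia, they do not spin) run along y, axes 22 mm to either side in x and 32 below. Steel end plates (6 thick, 68 wide in x) stand with inner faces 49 mm from this point in y, tops 15 mm below it.
- pivot (a point): Centre of the bar's pivot on the post: 0, 110, 138 mm in the polisher's frame, axes parallel to it. The vertical swing axis and the level lift axis (across the bar) cross here.
- notch (a point): Floor centre of the keeper's notch: 0, -85, 133 mm in the polisher's frame, axes parallel to it. The keeper is a steel plate 46 wide (x), 8 thick (y). The notch is 22 wide between a near lip on the -x side (12 wide, top 20 above the floor) and a taller stop on the +x side (12 wide, top 45 above the floor).
- lamp (a point): Centre of the underside of a slim white LED lamp bar (24 x 86 in y, 14 high), fixed; 22, -125, 304 mm in the polisher's frame, on a 12 mm post at 70, -100. It hangs above where the knob ends up, so the hand must come in below it tilted some 25 to 50 degrees: fingers pointing down and to the polisher's +x, hand leaning back to its -x.
- ball (a point): Centre of the black ball knob, 26 mm dia, on an 8 mm stem on the bar: 245 mm along the bar from the pivot, 35 mm above the bar's centre line (30 above its top), 50 mm beyond the keeper when latched. Grip it here.
- bar_swing (a joint): Swing of the bar about the vertical through the pivot, rad. 0: it points along the polisher's -y, over barrel and notch (in the notch -0.03 to 0.03); positive: swung to its -x. At swing a the bar points along (-sin a, -cos a) in the polisher's frame. Light friction holds it. Steel bar 12 wide, 10 high, reaching 265 mm from the pivot; level, it clears the loaded barrel by 14 mm.
- bar_lift (a joint): Tilt of the bar about the pivot's level axis, rad, positive with the knob end up. It falls freely (bar 0.16 kg) to a stop at about -0.065 when swung out; about 0 when it rests on the notch floor. It must be above about 0.11 to pass over the keeper's near lip (0.15 to 0.20 is comfortable).
- stand: Wooden parking stand for the barrel, fixed: base 90 x 100 x 10 mm, two wooden rods (16 dia) along its y at x = -20 and +20, axes 30 high, held by end pieces 56 wide, 33 high. Origin on the bench under its centre.
- barrel: Closed dark rubber tumbling barrel with grey bands, a cylinder 58 mm dia, 80 long, about 0.4 kg; origin at its centre, own y along its axis (it may be turned about that axis). It starts lying in the stand, axis along the stand's y, centre 61 mm above the bench. Either end may point either way on the rollers.
- jar: Bystander: small glass jar of shot, 56 dia x 85 tall, standing (mm); leave it alone.
- file: Bystander: file with a wooden handle, about 190 long, lying (mm); leave it alone.
- saw_frame: Bystander: piercing saw frame, U-shaped, about 245 x 80, lying flat (mm); leave it alone.
- mallet: Bystander: wooden mallet, about 250 long, lying (mm); leave it alone.
- mug: Bystander: mug 76 dia x 90 tall (mm); leave it alone.
- mandrel: Bystander: upright tapered steel ring mandrel on a 60 mm round foot, 190 tall (mm); leave it alone.
- bench_block: Bystander: square steel bench block 70 x 70 x 22 (mm); leave it alone.
There are look-alikes about, which are no part of the job. What is shaped like the barrel but pink or purple is not meant.

How it is judged:
By the outcome, as a careful person would: the job done as asked, in the order asked, and still so for the second after the job is handed in, with the robot touching nothing.
It also fails if it takes over 66 s, if anything falls off the work surface, if the arm or the gripper's body presses on something with over 40 N, if the wrist force passes 120 N, or if a joint passes its speed limit or range.

## Working session

There is one attempt and no reset: what is moved stays moved. The work goes in short steps, Python scripts to look and compute and a tool call to move; the robot and the scene stay as the last step left them, time stands still between calls to the robot, and variables do not carry over. Pictures are saved under pics/ and viewed, and the job is handed in when it is done.

Besides the shell and the picture viewer there is one more tool, called after ">>>" in YAML: its name, and indented under it one key for each argument. send_rows: Moves the arm, as the interface text tells. Its arguments: {"type":"object","properties":{"motion":{"type":"array","items":{"type":"number"}},"grip_force":{"type":"number"}},"required":["motion"]}

```bash
mkdir -p pics; ls; python3 - <<'E'
from plant import ctrl,cams,workorder,spotter
import cv2,numpy as np
s=ctrl.get_state(); print(s); print(ctrl.tcp_to_grasp)
for n in("scene","top","wrist"):
    p,d=cams.read_camera(n); cv2.imwrite(f"pics/a_{n}.png",p[:,:,::-1]); np.savez(f"pics/a_{n}.npz",p=p,d=d)
    print(n,cams.camera_params(n))
E
```

```text
pics
{'time': 0.0, 'qpos': array([ 9.56992189e-01,  2.87178513e-01,  1.57822350e+00,  3.89912904e-06,
        1.27862354e+00, -1.49974030e-01]), 'dq': array([-0.0004873 ,  0.00089134, -0.00017007, -0.00014526,  0.00122393,
        0.00013837]), 'joint_efforts': array([-1.03804326e-03, -4.05985236e+01, -2.92622226e+01, -1.59916167e-04,
        5.83714034e-03,  3.64060526e-06]), 'eef_pos': array([0.301494  , 0.60307714, 0.19811356]), 'tcp_rot': array([ 8.50698445e-01,  5.25652620e-01, -1.11948794e-03,  4.75920164e-04]), 'contact_force': array([-0.20721874,  0.29570606, -0.53367376]), 'wrist_torque': array([ 0.00520028,  0.03916676, -0.00989459]), 'opening': 1.0001332354096266}
0.0187
scene {'fx': 363.89617308614453, 'fy': 363.89617308614453, 'cx': 260.42214412906105, 'cy': 193.6990618156078, 'k1': -0.01294660320514558, 'xyz': array([1.04575586, 0.83064719, 1.15876328]), 'attitude': array([ 0.25991755,  0.88288712, -0.3734898 , -0.11601107])}
top {'fx': 388.31962243813535, 'fy': 388.31962243813535, 'cx': 260.2307190208189, 'cy': 193.98088933192088, 'k1': -0.03797061303184011, 'xyz': array([ 0.45741572, -0.01736703,  1.27578789]), 'attitude': array([-0.7039934 ,  0.7099573 , -0.01205074,  0.01444674])}
wrist {'fx': 329.9330464024198, 'fy': 329.9330464024198, 'cx': 255.89291167350882, 'cy': 188.61325528649238, 'k1': -0.0431709169395196, 'mount': array([[ 9.99999641e-01,  2.70447868e-04,  8.02542238e-04,
        -5.90467110e-04],
       [-4.77375869e-04,  9.62749824e-01,  2.70393321e-01,
        -6.78961008e-02],
       [-6.99520102e-04, -2.70393607e-01,  9.62749608e-01,
        -1.74220146e-01],
       [ 0.00000000e+00,  0.00000000e+00,  0.00000000e+00,
         1.00000000e+00]])}
```

View pics/a_scene.png

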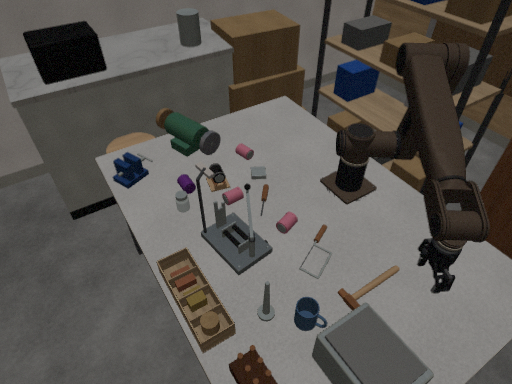

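View pics/a_top.png

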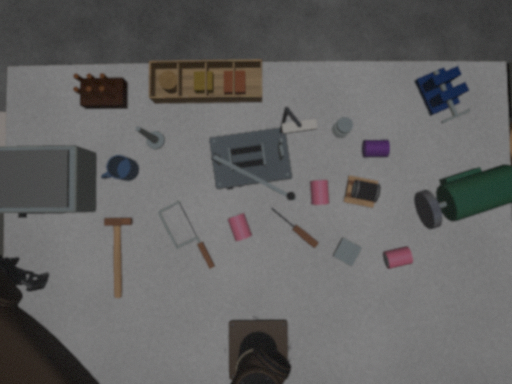

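```bash
cat > h.py <<'E'
import numpy as np,cv2
from scipy.spatial.transform import Rotation as R
from plant import ctrl,cams,workorder,spotter
def cloud(d,cp,T=None):
    h,w=d.shape
    u,v=np.meshgrid(np.arange(w),np.arange(h))
    K=np.array([[cp['fx'],0,cp['cx']],[0,cp['fy'],cp['cy']],[0,0,1]])
    pts=cv2.undistortPoints(np.stack([u,v],-1).reshape(-1,1,2).astype(np.float64),K,np.array([cp['k1'],0,0,0])).reshape(h,w,2)
    P=np.dstack([pts[...,0]*d,pts[...,1]*d,d])
    if T is None: Rm=R.from_quat(cp['attitude']).as_matrix();t=cp['xyz']
    else: Rm,t=T[:3,:3],T[:3,3]
    W=P@Rm.T+t
    W[d<=0]=np.nan
    return W
def tcpT(s):
    T=np.eye(4);T[:3,:3]=R.from_quat(s['tcp_rot']).as_matrix();T[:3,3]=s['eef_pos'];return T
def proj(W,cp,T=None):
    if T is None: Rm=R.from_quat(cp['attitude']).as_matrix();t=cp['xyz']
    else: Rm,t=T[:3,:3],T[:3,3]
    p=(np.atleast_2d(W)-t)@Rm
    x=p[:,0]/p[:,2];y=p[:,1]/p[:,2];f=1+cp['k1']*(x*x+y*y)
    return np.c_[cp['fx']*x*f+cp['cx'],cp['fy']*y*f+cp['cy']]
E
python3 - <<'E'
from h import *
for cam in("top","scene"):
    W=cloud(np.load(f"pics/a_{cam}.npz")['d'],cams.camera_params(cam))
    np.save(f"pics/a_{cam}_W.npy",W)
    for t in ["tumbler","stand","barrel","ball","bar_swing","lamp"]:
        for r in spotter.trace(t,cam)[:4]:
            m=r['mask'];c=W[m]; c=c[~np.isnan(c[:,0])]
            print(cam,t,round(r['conf'],2),r['bbox'],m.sum(),np.round(np.median(c,0),3) if len(c) else None, np.round(c.max(0),3) if len(c) else None)
E
```

```text
top tumbler 0.8 [209.4, 105.5, 108.2, 92.8] 4732 [ 0.626 -0.004  0.031] [0.791 0.152 0.326]
top stand 0.76 [345.9, 175.8, 31.0, 30.3] 300 [ 0.493 -0.316  0.011] [ 0.562 -0.289  0.057]
top barrel 0.92 [359.3, 140.3, 30.4, 19.2] 508 [ 0.645 -0.378  0.052] [ 0.674 -0.344  0.063]
top barrel 0.87 [351.6, 180.2, 27.6, 24.0] 457 [ 0.511 -0.338  0.085] [ 0.541 -0.301  0.096]
top barrel 0.8 [228.6, 213.0, 22.8, 30.3] 427 [0.401 0.054 0.054] [0.441 0.09  0.063]
top barrel 0.79 [309.0, 176.6, 20.7, 28.1] 467 [ 0.511 -0.198  0.053] [ 0.553 -0.173  0.062]
top ball 0.95 [212.5, 154.7, 84.8, 45.5] 469 [ 0.549 -0.002  0.135] [0.621 0.121 0.174]
top ball 0.7 [345.8, 176.3, 33.4, 30.1] 414 [ 0.502 -0.322  0.011] [ 0.562 -0.285  0.075]
top ball 0.31 [208.3, 106.0, 110.1, 92.2] 4772 [ 0.627 -0.004  0.031] [0.776 0.152 0.326]
top ball 0.19 [210.8, 152.0, 85.3, 46.8] 440 [ 0.546 -0.007  0.136] [0.618 0.129 0.174]
top bar_swing 0.81 [212.8, 154.9, 82.2, 45.9] 424 [0.556 0.013 0.137] [0.621 0.129 0.174]
top lamp 0.83 [207.0, 109.0, 111.6, 92.8] 4706 [ 0.627 -0.004  0.031] [0.788 0.155 0.326]
top lamp 0.31 [
[... 571 characters left out ...]
 14.9, 22.2] 202 [ 0.513 -0.31   0.083] [ 0.646 -0.067  0.318]
scene ball 0.68 [245.7, 183.0, 3.9, 54.3] 174 [ 0.54  -0.009  0.138] [0.614 0.125 0.173]
scene ball 0.28 [260.3, 186.4, 9.9, 16.3] 117 [ 0.373 -0.148  0.021] [ 0.409 -0.104  0.032]
scene bar_swing 0.72 [313.9, 224.4, 16.5, 37.7] 107 [0.325 0.176 0.02 ] [0.378 0.287 0.028]
scene bar_swing 0.55 [245.0, 184.0, 6.0, 55.8] 160 [0.547 0.004 0.138] [0.616 0.126 0.173]
scene bar_swing 0.49 [242.6, 181.6, 11.5, 62.7] 230 [0.554 0.017 0.137] [0.621 0.133 0.173]
scene lamp 0.57 [197.2, 163.3, 72.3, 107.8] 2840 [0.64  0.022 0.033] [0.72  0.156 0.326]
scene lamp 0.49 [251.8, 162.5, 17.1, 16.0] 144 [ 0.318 -0.281  0.022] [ 0.354 -0.243  0.028]
```

```bash
cat > fit.py <<'E'
from h import *
from scipy.optimize import least_squares
Wt=np.load("pics/a_top_W.npy");Ws=np.load("pics/a_scene_W.npy")
A=np.concatenate([Wt.reshape(-1,3),Ws.reshape(-1,3)]);A=A[~np.isnan(A[:,0])]
b=A[(abs(A[:,0]-.63)<.2)&(abs(A[:,1])<.22)]
for W,n in((Wt,'top'),(Ws,'scene')):
    g=W[(abs(W[...,2])<.008)&(abs(W[...,0]-.63)<.25)&(abs(W[...,1])<.3)];print(n,'bench z',np.median(g[:,2]))
base=b[(b[:,2]>.024)&(b[:,2]<.036)]
r=cv2.minAreaRect(base[:,:2].astype(np.float32));print(r, np.median(base[:,2]))
# post of pivot & high points
for lo,hi in((.05,.1),(.1,.13),(.13,.15),(.15,.18),(.18,.29),(.29,.34)):
    q=b[(b[:,2]>lo)&(b[:,2]<hi)]; print(lo,hi,len(q),np.round(q.mean(0),3),np.round(q.min(0),3),np.round(q.max(0),3))
E
python3 fit.py
python3 - <<'E'
import cv2
p=cv2.imread('pics/a_top.png')
a=cv2.resize(p[90:250,195:395],None,fx=4,fy=3.75,interpolation=cv2.INTER_CUBIC)
cv2.imwrite('pics/crop_top.png',cv2.convertScaleAbs(a,alpha=1.6))
p=cv2.imread('pics/a_scene.png')
a=cv2.resize(p[130:280,170:310],None,fx=4,fy=4,interpolation=cv2.INTER_CUBIC)
cv2.imwrite('pics/crop_scene.png',cv2.convertScaleAbs(a,alpha=1.6))
E
```

```text
top bench z 1.3271022465177751e-05
scene bench z 0.0006408296784984335
((0.6501453518867493, -0.008765175938606262), (0.4426097273826599, 0.342576801776886), 16.461755752563477) 0.030086318284149316
0.05 0.1 1889 [ 0.642 -0.008  0.064] [ 0.43 -0.22  0.05] [0.83  0.219 0.1  ]
0.1 0.13 225 [ 0.591 -0.036  0.121] [ 0.485 -0.117  0.101] [0.711 0.131 0.13 ]
0.13 0.15 537 [0.578 0.024 0.138] [ 0.49  -0.098  0.13 ] [0.711 0.133 0.15 ]
0.15 0.18 180 [ 0.573 -0.079  0.164] [ 0.478 -0.114  0.15 ] [0.712 0.13  0.18 ]
0.18 0.29 119 [ 0.704 -0.078  0.236] [ 0.651 -0.087  0.18 ] [ 0.712 -0.071  0.289]
0.29 0.34 667 [ 0.668 -0.106  0.318] [ 0.643 -0.157  0.293] [ 0.712 -0.067  0.326]
```

View pics/crop_top.png

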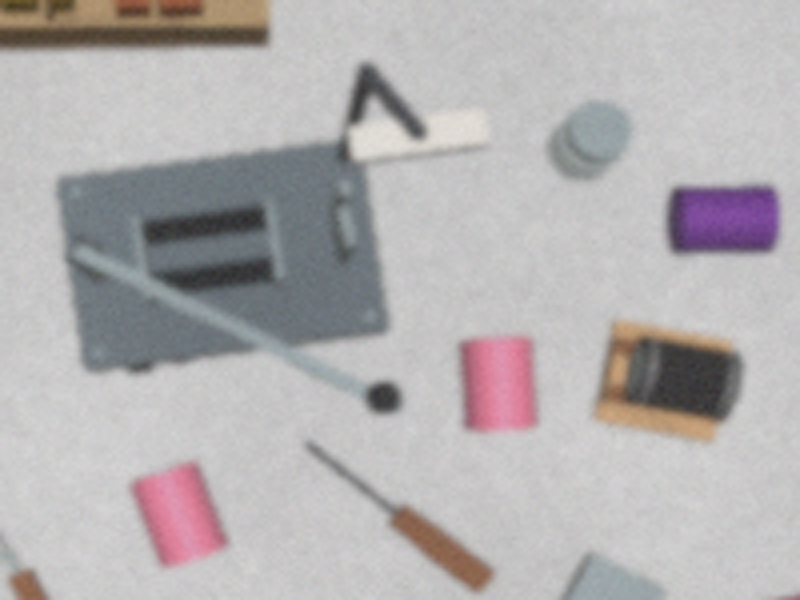

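View pics/crop_scene.png

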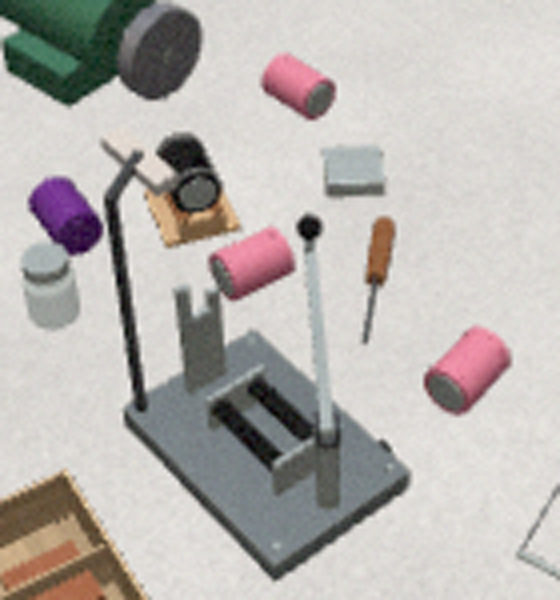

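```bash
cat > fit2.py <<'E'
from h import *
from scipy.optimize import least_squares
Wt=np.load("pics/a_top_W.npy");Ws=np.load("pics/a_scene_W.npy")
def comp(W,lo,hi,seed):
    m=((W[...,2]>lo)&(W[...,2]<hi)).astype(np.uint8)
    n,l,st,c=cv2.connectedComponentsWithStats(m,connectivity=4)
    k=l[seed[1],seed[0]]; 
    return W[l==k]
bt=comp(Wt,.022,.038,(225,180)); bs=comp(Ws,.022,.038,(240,262))
for q in(bt,bs):
    r=cv2.minAreaRect(q[:,:2].astype(np.float32));print(len(q),r)
    print(np.median(q[:,2]))
# robust edge fit: maximise points-in-rect with 170x250: use soft loss
def fit(q):
    def res(p):
        c,s=np.cos(p[2]),np.sin(p[2])
        d=q[:,:2]-p[:2]; X=d[:,0]*c+d[:,1]*s; Y=-d[:,0]*s+d[:,1]*c
        ox=np.maximum(abs(X)-.085,0);oy=np.maximum(abs(Y-.01)-.125,0)
        return np.hypot(ox,oy)*1e3
    best=None
    for a in np.radians([0,5,10]):
        r=least_squares(res,[.63,0,a],loss='soft_l1')
        if best is None or r.cost<best.cost:best=r
    return best
for q in(bt,bs,np.r_[bt,bs]):
    r=fit(q);print(r.x,np.degrees(r.x[2]),r.cost)
E
python3 fit2.py
```

```text
678 ((0.5675688982009888, 0.06630849093198776), (0.15263748168945312, 0.08733158558607101), 89.24968719482422)
0.02988525639585471
1520 ((0.6187115907669067, 0.019612327218055725), (0.1779821217060089, 0.25341224670410156), 7.518570899963379)
0.03045361939316127
[ 0.57405128  0.01965001 -0.04314139] -2.4718196785160913 0.0
[0.62268058 0.01107709 0.13730016] 7.866719609840894 20.804272716212594
[0.62245541 0.01106711 0.14021258] 8.03358928956059 25.584006198314768
```

```bash
cat > fit3.py <<'E'
from h import *
from scipy.optimize import least_squares
Wt=np.load("pics/a_top_W.npy");Ws=np.load("pics/a_scene_W.npy")
def box(P,lo,hi):
    lo=np.array(lo);hi=np.array(hi);c=(lo+hi)/2;h=(hi-lo)/2
    d=abs(P-c)-h
    return np.linalg.norm(np.maximum(d,0),axis=1)+np.minimum(d.max(1),0)
def cylz(P,x,y,r,z0,z1):
    a=np.hypot(P[:,0]-x,P[:,1]-y)-r;b=abs(P[:,2]-(z0+z1)/2)-(z1-z0)/2
    return np.hypot(np.maximum(a,0),np.maximum(b,0))+np.minimum(np.maximum(a,b),0)
def sdf(P,sw,lift):
    L=[box(P,(-.085,-.115,0),(.085,.135,.03)),
     box(P,(-.034,.069,.03),(.034,.075,.075)),box(P,(-.034,-.035,.03),(.034,-.029,.075)),
     box(P,(-.023,-.089,.03),(.023,-.081,.133)),box(P,(-.023,-.089,.03),(-.011,-.081,.153)),box(P,(.011,-.089,.03),(.023,-.081,.178)),
     box(P,(.010,-.168,.304),(.034,-.082,.318)),cylz(P,.07,-.1,.006,.03,.31),cylz(P,0,.11,.011,.03,.13)]
    for x in(-.022,.022):
        Q=P[:,[0,2,1]];L.append(cylz(Q,x,.058,.010,-.029,.069))
    d=P-np.array([0,.11,.138])
    u=np.array([-np.sin(sw)*np.cos(lift),-np.cos(sw)*np.cos(lift),np.sin(lift)]);w=np.array([np.cos(sw),-np.sin(sw),0]);n=np.cross(u,w); n=n if n[2]>0 else -n
    Q=np.c_[d@w,d@u,d@n]
    L.append(box(Q,(-.006,-.01,-.005),(.006,.265,.005)))
    L.append(np.linalg.norm(Q-[0,.245,.035],axis=1)-.013)
    L.append(cylz(Q,0,.245,.004,0,.03))
    return np.min(np.abs(np.stack(L)),0)
def run(W,cam):
    A=W.reshape(-1,3);A=A[~np.isnan(A[:,0])]
    A=A[(A[:,2]>.022)]
    def loc(p,A=A):
        c,s=np.cos(p[2]),np.sin(p[2]);d=A-[p[0],p[1],0]
        return np.c_[d[:,0]*c+d[:,1]*s,-d[:,0]*s+d[:,1]*c,d[:,2]]
    p0=[.6225,.011,.14,.6,-.065]
    L=loc(p0); near=(abs(L[:,0])<.11)&(L[:,1]>-.18)&(L[:,1]<.15)
    d0=A-[.63,0,0]; ball=np.hypot(A[:,0]-.49,A[:,1]+.10)<.05
    B=A[near|(ball&(A[:,2]>.09))]
    def res(p):
        return np.minimum(sdf(loc(p,B),p[3],p[4]),.02)*1e3
    best=None
    for sw in(.4,.55,.7):
        p0[3]=sw;r=least_squares(res,p0,loss='soft_l1',x_scale=[.01,.01,.05,.05,.05],diff_step=1e-4)
        if best is None or r.cost<best.cost:best=r
    print(cam,len(B),np.round(best.x,4),best.cost/len(B)); return best.x
if __name__=="__main__":
    run(Wt,'top');run(Ws,'scene')
    print(run(np.r_[Wt.reshape(-1,3),Ws.reshape(-1,3)],'both'))
    # barrel in stand
    A=np.r_[Wt.reshape(-1,3),Ws.reshape(-1,3)];A=A[~np.isnan(A[:,0])]
    A=A[(abs(A[:,0]-.505)<.07)&(abs(A[:,1]+.325)<.08)]
    B=A[A[:,2]>.06]
    def res(p):
        c,s=np.cos(p[2]),np.sin(p[2]);d=B-[p[0],p[1],.061]
        X=d[:,0]*c+d[:,1]*s;Y=-d[:,0]*s+d[:,1]*c
        a=np.hypot(X,d[:,2])-.029;b=abs(Y)-.04
        sd=np.hypot(np.maximum(a,0),np.maximum(b,0))+np.minimum(np.maximum(a,b),0)
        return sd*1e3
    r=least_squares(res,[.507,-.325,-.1],loss='soft_l1',x_scale=[.01,.01,.1]);print('barrel',r.x,r.cost/len(B),len(B))
    for lo,hi in((.006,.014),):
        q=A[(A[:,2]>lo)&(A[:,2]<hi)];print('stand',cv2.minAreaRect(q[:,:2].astype(np.float32)))
    bx=np.array([.507,-.325])
E
python3 fit3.py
```

```text
top 4651 [ 0.6237  0.0079  0.132   0.6098 -0.0608] 1.374118650783122
scene 2891 [ 0.6224  0.0093  0.1339  0.6228 -0.0606] 1.2732182544422392
both 7542 [ 0.623   0.009   0.1335  0.6105 -0.0605] 1.3538583529979191
[ 0.62297676  0.00901233  0.13350139  0.61046546 -0.06053138]
barrel [ 0.51114794 -0.34350533 -0.20924561] 1.168234987542078 614
stand ((0.4997342824935913, -0.3280581831932068), (0.13145962357521057, 0.13280422985553741), 86.41368103027344)
```

```bash
cat > plan.py <<'E'
from h import *
# plan rows: wps list of (xyz, Rtarget(3x3) or None); step cm
def plan(wps,step=4.5,dspin=.14,grip=8.5,T=None,dec=1,show=True):
    T=tcpT(ctrl.get_state()) if T is None else T.copy(); rows=[]
    for xyz,ang in wps:   # ang: desired world heading of tool x axis (horizontal projection), None keep
        for _ in range(60):
            d=T[:3,:3].T@(np.array(xyz)-T[:3,3])*100
            n=np.abs(d).max(); n2=np.linalg.norm(d); k=min(1,step/max(n2,1e-9))
            sp=0
            if ang is not None:
                cur=np.arctan2(T[1,0],T[0,0]); e=(cur-ang+np.pi)%(2*np.pi)-np.pi
                sp=np.clip(e,-dspin,dspin)
            if n2<.06 and abs(sp)<.006:break
            r=[round(float(v*k),dec) for v in d]+[round(float(sp),2)]
            if not any(r):break
            rows.append(r+[grip])
            T[:3,3]+=T[:3,:3]@np.array(r[:3])/100
            T[:3,:3]=T[:3,:3]@R.from_rotvec([0,0,r[3]]).as_matrix()
    if show:
        for i in range(0,len(rows),12): print(', '.join(', '.join(f'{v:g}' for v in r) for r in rows[i:i+12]),'\n')
        print(len(rows),'end',np.round(T[:3,3],4))
    return rows
def st():
    s=ctrl.get_state();T=tcpT(s)
    print('t',round(s['time'],2),'pos',np.round(s['eef_pos'],4),'z',np.round(T[:3,2],3),'xang',round(float(np.arctan2(T[1,0],T[0,0])),3),'F',np.round(s['contact_force'],1),'op',round(s['opening'],3),'q',np.round(s['qpos'],3))
    return s
E
python3 -c "
from plan import *
plan([((.48,.15,.27),.45),((.50,-.30,.27),-.209)])"
```

```text
-3, 3.3, -0.6, 0.14, 8.5, -2.5, 3.7, -0.6, 0.14, 8.5, -1.9, 4, -0.7, 0.14, 8.5, -1.4, 4.2, -0.6, 0.14, 8.5, -0.8, 4.4, -0.7, 0.1, 8.5, -0.3, 4.4, -0.6, -0, 8.5, -0.3, 4.4, -0.7, -0, 8.5, -0.3, 4.4, -0.6, -0, 8.5, -0.3, 4.4, -0.7, -0, 8.5, -0.3, 4.4, -0.6, -0, 8.5, -0.4, 4.4, -0.6, -0, 8.5, -1.8, 4.1, -0, 0.14, 8.5 

-1.2, 4.3, -0, 0.14, 8.5, -0.5, 4.5, -0, 0.14, 8.5, 0.1, 4.5, -0, 0.14, 8.5, 0.7, 4.4, -0, 0.1, 8.5, 1.2, 4.3, -0, -0, 8.5, 1.1, 4.4, -0, -0, 8.5, 1.2, 4.3, -0, -0, 8.5, 1.1, 4.4, -0, -0, 8.5, 1.2, 4.3, -0, -0, 8.5, 0, 0.2, -0.1, -0, 8.5 

22 end [ 0.4999 -0.3002  0.2705]
```

>>> send_rows:
  motion: [-3,3.3,-0.6,0.14,8.5,-2.5,3.7,-0.6,0.14,8.5,-1.9,4,-0.7,0.14,8.5,-1.4,4.2,-0.6,0.14,8.5,-0.8,4.4,-0.7,0.1,8.5,-0.3,4.4,-0.6,0,8.5,-0.3,4.4,-0.7,0,8.5,-0.3,4.4,-0.6,0,8.5,-0.3,4.4,-0.7,0,8.5,-0.3,4.4,-0.6,0,8.5,-0.4,4.4,-0.6,0,8.5]
  grip_force: 60

```text
time: 1.85
eef_pos: [0.4752, 0.135, 0.2719]
tcp_rot: [0.977, 0.213, 0.002, 0.0]
contact_force: [1.4, -0.2, -0.3]
opening: 0.996
```

```bash
python3 -c "
from plan import *
st();plan([((.50,-.30,.27),-.209)])"
```

```text
t 1.85 pos [0.4752 0.135  0.2719] z [ 0.005  0.001 -1.   ] xang 0.43 F [ 1.4 -0.2 -0.3] op 0.996 q [ 0.071 -0.175  1.927  0.     1.385 -0.359]
-1.6, 4.2, 0, 0.14, 8.5, -1, 4.4, 0, 0.14, 8.5, -0.4, 4.5, 0, 0.14, 8.5, 0.2, 4.5, 0, 0.14, 8.5, 0.8, 4.4, 0, 0.08, 8.5, 1.2, 4.3, 0, -0, 8.5, 1.2, 4.3, 0, -0, 8.5, 1.2, 4.3, 0.1, -0, 8.5, 1.1, 4.4, 0, -0, 8.5, 0.8, 3, 0.1, -0, 8.5 

10 end [ 0.5    -0.2997  0.2698]
```

>>> send_rows:
  motion: [-1.6,4.2,0,0.14,8.5,-1,4.4,0,0.14,8.5,-0.4,4.5,0,0.14,8.5,0.2,4.5,0,0.14,8.5,0.8,4.4,0,0.08,8.5,1.2,4.3,0,0,8.5,1.2,4.3,0,0,8.5,1.2,4.3,0.1,0,8.5,1.1,4.4,0,0,8.5,0.8,3,0.1,0,8.5,0,0,0,0,8.5]

```text
time: 2.95
eef_pos: [0.491, -0.3239, 0.2749]
tcp_rot: [0.992, -0.122, 0.008, 0.001]
contact_force: [0.7, 0.4, -0.2]
opening: 0.996
```

```bash
cat > barrelfit.py <<'E'
from plan import *
from scipy.optimize import least_squares
def wrist(tag):
    s=st(); p,d=cams.read_camera('wrist'); cp=cams.camera_params('wrist')
    T=tcpT(s)@cp['mount']
    cv2.imwrite(f'pics/{tag}.png',cv2.convertScaleAbs(p[:,:,::-1],alpha=1.4)); W=cloud(d,cp,T); np.save(f'pics/{tag}_W.npy',W); return p,W,T,cp
def fitb(B,p0,z0,fz=False):
    def res(p):
        c,s=np.cos(p[2]),np.sin(p[2]);d=B-[p[0],p[1],p[3] if fz else z0]
        X=d[:,0]*c+d[:,1]*s;Y=-d[:,0]*s+d[:,1]*c
        a=np.hypot(X,d[:,2])-.029;b=abs(Y)-.04
        return 1e3*(np.hypot(np.maximum(a,0),np.maximum(b,0))+np.minimum(np.maximum(a,b),0))
    r=least_squares(res,list(p0)+([z0] if fz else []),loss='soft_l1',x_scale=[.01,.01,.1]+([.01] if fz else []));print('barrel',np.round(r.x,4),r.cost/len(B),len(B));return r.x
E
python3 - <<'E'
from barrelfit import *
p,W,T,cp=wrist('w1')
A=W.reshape(-1,3);A=A[~np.isnan(A[:,0])]
B=A[(A[:,2]>.062)&(A[:,2]<.1)&(np.hypot(A[:,0]-.51,A[:,1]+.34)<.06)]
x=fitb(B,(.511,-.3435,-.209),.061);fitb(B,x,.061,True)
for r in spotter.trace('barrel','wrist'):
    print(r['conf'],r['bbox'],np.nanmedian(W[r['mask']],0))
E
```

```text
t 2.95 pos [ 0.491  -0.3239  0.2749] z [ 0.016 -0.004 -1.   ] xang -0.245 F [ 0.7  0.4 -0.2] op 0.996 q [-0.76   0.037  1.721  0.009  1.369 -0.517]
barrel [ 0.5105 -0.3422 -0.2032] 0.174986025178908 3353
barrel [ 0.5105 -0.3422 -0.2031  0.0607] 0.15826139492077404 3353
0.78 [202.0, 12.9, 76.0, 72.6] [ 0.50925875 -0.20423867  0.05402637]
0.65 [245.7, 129.2, 53.9, 77.2] [ 0.51019451 -0.33668911  0.08572264]
0.65 [111.1, 235.8, 61.1, 67.5] [ 0.32280331 -0.45998393  0.03762815]
0.62 [352.8, 135.6, 54.3, 65.6] [ 0.64094562 -0.3785278   0.05250609]
0.5 [99.1, 2.7, 46.7, 83.2] [ 0.37108542 -0.15639568  0.02332459]
```

View pics/w1.png

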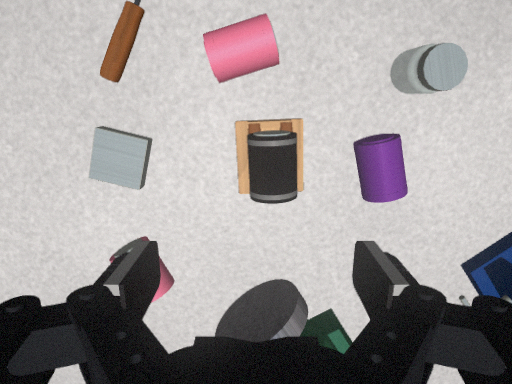

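```bash
python3 -c "
from plan import *
plan([((.5085,-.352,.20),-.2032),((.5085,-.352,.12),-.2032)],step=3.5)"
```

```text
1, 1.1, 3.2, -0.04, 8.5, 0.9, 1.2, 3.2, 0, 8.5, 0.3, 0.4, 1.2, 0, 8.5, -0.1, -0, 3.5, 0, 8.5, -0, -0, 3.5, 0, 8.5, -0, -0, 1, 0, 8.5 

6 end [ 0.5087 -0.3521  0.1196]
```

>>> send_rows:
  motion: [1,1.1,3.2,-0.04,8.5,0.9,1.2,3.2,0,8.5,0.3,0.4,1.2,0,8.5,-0.1,0,3.5,0,8.5,0,0,3.0,0,8.5,0,0,0,0,8.5,0,0,0,0,8.5]

```text
time: 3.75
eef_pos: [0.5141, -0.3455, 0.1386]
tcp_rot: [0.995, -0.095, 0.013, 0.002]
contact_force: [-0.5, -0.2, 0.5]
opening: 0.997
```

```bash
python3 -c "
from plan import *
st();plan([((.5085,-.352,.042),-.2032)],step=2.5)"
```

```text
t 3.75 pos [ 0.5141 -0.3455  0.1386] z [ 0.025 -0.006 -1.   ] xang -0.191 F [-0.5 -0.2  0.5] op 0.997 q [-0.761  0.207  1.788  0.014  1.124 -0.577]
-0.2, 0.2, 2.5, 0.01, 8.5, -0.2, 0.2, 2.5, 0, 8.5, -0.1, 0.2, 2.5, 0, 8.5, -0.2, 0.1, 2.2, 0, 8.5 

4 end [ 0.5083 -0.3516  0.0415]
```

>>> send_rows:
  motion: [-0.3,0.4,2.5,0.01,8.5,-0.3,0.3,2.5,0,8.5,0,0,2,0,8.5,0,0,0,0,8.5]

```text
time: 4.15
eef_pos: [0.5147, -0.354, 0.0792]
tcp_rot: [0.995, -0.099, 0.02, 0.007]
contact_force: [-0.1, -0.3, -1.2]
opening: 0.995
```

```bash
python3 -c "
from plan import *
st();plan([((.5085,-.352,.042),-.2032)],step=2.5)"
```

```text
t 4.15 pos [ 0.5147 -0.354   0.0792] z [ 0.038 -0.018 -0.999] xang -0.197 F [-0.1 -0.3 -1.2] op 0.995 q [-0.771  0.276  1.824  0.016  1.002 -0.582]
-0.5, -0.1, 2.4, 0.01, 8.5, -0.3, -0, 1.3, -0, 8.5 

2 end [ 0.5085 -0.3521  0.0419]
```

>>> send_rows:
  motion: [-0.5,-0.1,2,0.01,8.5,-0.3,0,1.3,0,8.5,0,0,0,0,8.5]

```text
time: 4.45
eef_pos: [0.5127, -0.3549, 0.0538]
tcp_rot: [0.994, -0.103, 0.025, 0.011]
contact_force: [-0.0, 0.8, -0.6]
opening: 0.996
```

```bash
python3 -c "
from plan import *
st();plan([((.5085,-.352,.043),-.2032)],step=2.5)"
```

```text
t 4.45 pos [ 0.5127 -0.3549  0.0538] z [ 0.047 -0.027 -0.999] xang -0.206 F [-0.   0.8 -0.6] op 0.996 q [-0.774  0.3    1.847  0.018  0.943 -0.578]
-0.5, -0.2, 1.1, -0, 8.5 

1 end [ 0.5087 -0.3522  0.0426]
```

>>> send_rows:
  motion: [-0.6,-0.2,1.2,0,8.5,0,0,0.2,0,8.5,0,0,0,0,5,0,0,0,0,5,0,0,0,0,5,0,0,0,0,5,0,0,0,0,5]

```text
time: 5.15
eef_pos: [0.5105, -0.3543, 0.0441]
tcp_rot: [0.994, -0.102, 0.028, 0.013]
contact_force: [-0.3, -0.4, -0.2]
opening: 0.585
```

```bash
python3 - <<'E'
from barrelfit import *
p,W,T,cp=wrist('w2')
E
```

```text
t 5.15 pos [ 0.5105 -0.3543  0.0441] z [ 0.054 -0.032 -0.998] xang -0.205 F [-0.3 -0.4 -0.2] op 0.585 q [-0.776  0.305  1.862  0.018  0.914 -0.582]
```

View pics/w2.png

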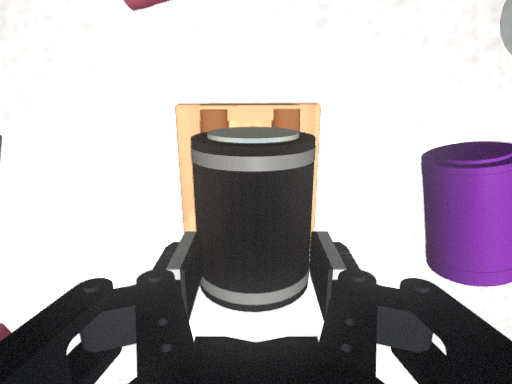

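>>> send_rows:
  motion: [0,0,0,0,3,0,0,0,0,3,0,0,0,0,3]
  grip_force: 60

```text
time: 5.5
eef_pos: [0.509, -0.354, 0.0449]
tcp_rot: [0.994, -0.102, 0.026, 0.013]
contact_force: [0.4, 0.5, 0.7]
opening: 0.48
```

>>> send_rows:
  motion: [0,0,0,0,3,0,0,0,0,3]

```text
time: 5.7
eef_pos: [0.509, -0.3539, 0.0449]
tcp_rot: [0.994, -0.102, 0.026, 0.013]
contact_force: [-0.6, 0.4, 1.0]
opening: 0.478
```

```bash
python3 - <<'E'
from barrelfit import *
p,W,T,cp=wrist('w3')
A=W.reshape(-1,3);A=A[~np.isnan(A[:,0])]
s=ctrl.get_state()
print(s['wrist_torque'])
B=A[(A[:,2]>.066)&(A[:,2]<.1)&(np.hypot(A[:,0]-.515,A[:,1]+.325)<.03)]
x=fitb(B,(.511,-.3435,-.209),.061,True)
E
```

```text
t 5.7 pos [ 0.509  -0.3539  0.0449] z [ 0.049 -0.031 -0.998] xang -0.204 F [-0.6  0.4  1. ] op 0.478 q [-0.777  0.304  1.861  0.016  0.92  -0.582]
[ 0.01821347  0.20007549 -0.00040021]
barrel [ 0.511  -0.3427 -0.1978  0.0608] 0.3347054741597143 13477
```

View pics/w3.png

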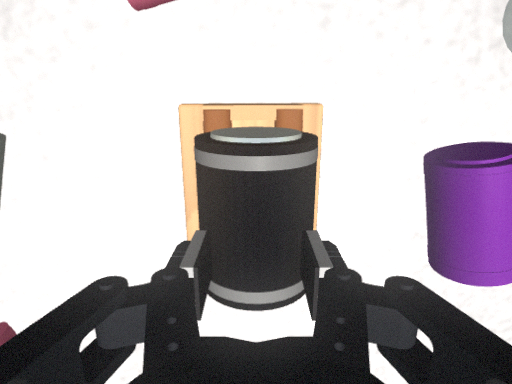

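```bash
python3 - <<'E'
from h import *
s=ctrl.get_state();T=tcpT(s);W=np.load('pics/w3_W.npy')
L=(W-T[:3,3])@T[:3,:3]
for v in(240,260,280,300,310):
    for u in(192,198,203,207,212,250,300,305,310,316,322): print((u,v),np.round(L[v,u]*1000,0),end=' ')
    print()
E
```

```text
(192, 240) [-26. -11. -49.] (198, 240) [-23. -11. -48.] (203, 240) [-21. -10. -48.] (207, 240) [-20.  -9. -46.] (212, 240) [-19.  -5. -37.] (250, 240) [ -2.  -9. -44.] (300, 240) [ 21.  -5. -37.] (305, 240) [ 21. -10. -48.] (310, 240) [ 23. -10. -48.] (316, 240) [ 26. -10. -48.] (322, 240) [49. 34. 49.] 
(192, 260) [-23. -10. -64.] (198, 260) [-21. -10. -65.] (203, 260) [-20.  -7. -59.] (207, 260) [-20.  -2. -50.] (212, 260) [-20.   6. -35.] (250, 260) [ -2.   0. -45.] (300, 260) [ 21.   5. -37.] (305, 260) [ 21.  -2. -49.] (310, 260) [ 21.  -9. -62.] (316, 260) [ 22. -11. -66.] (322, 260) [ 25. -10. -66.] 
(192, 280) [-22.  -6. -73.] (198, 280) [-20.  -6. -71.] (203, 280) [-20.   1. -61.] (207, 280) [-20.   6. -52.] (212, 280) [-20.  16. -35.] (250, 280) [ -2.  10. -45.] (300, 280) [ 22.  16. -35.] (305, 280) [ 21.   6. -52.] (310, 280) [ 21.  -1. -63.] (316, 280) [ 22.  -5. -70.] (322, 280) [ 24.  -6. -72.] 
(192, 300) [-16. -17. -99.] (198, 300) [-20.   3. -71.] (203, 300) [-20.   7. -65.] (207, 300) [-37.  82.  45.] (212, 300) [-33.  83.  46.] (250, 300) [ -2.  21. -44.] (300, 300) [35. 85. 49.] (305, 300) [39. 84. 48.] (310, 300) [ 21.   7. -65.] (316, 300) [ 22.   3. -70.] (322, 300) [ 18. -16. -99.] 
(192, 310) [ -15.  -17. -104.] (198, 310) [-21.   7. -71.] (203, 310) [-40.  92.  45.] (207, 310) [-37.  92.  45.] (212, 310) [-33.  91.  45.] (250, 310) [-4. 93. 48.] (300, 310) [35. 94. 49.] (305, 310) [39. 94. 49.] (310, 310) [ 21.  10. -67.] (316, 310) [ 23.   7. -71.] (322, 310) [  17.  -16. -103.]
```

```bash
python3 - <<'E'
from h import *
W=np.load('pics/w1_W.npy')
# pose at w1: from stored print
import scipy
q=[0.992,-0.122,0.008,0.001];Rm=R.from_quat(q).as_matrix();t=np.array([0.491,-.3239,.2749])
L=(W-t)@Rm
m=(L[...,2]<0.02)&(L[...,2]>-.12)
print('min z over finger',np.nanmax(L[m][:,2]))
for lo in np.arange(-.1,.02,.01):
    k=m&(L[...,2]>=lo)&(L[...,2]<lo+.01)
    if k.sum(): q=L[k]; print(round(lo,3),k.sum(),'x',np.round(q[:,0].min()*1e3),np.round(q[:,0].max()*1e3),'inner',np.round(abs(q[:,0]).min()*1e3),'y',np.round(q[:,1].min()*1e3),np.round(q[:,1].max()*1e3))
p=cv2.imread('pics/w3.png')[210:340,160:360]
cv2.imwrite('pics/w3c.png',cv2.resize(p,None,fx=4,fy=4,interpolation=cv2.INTER_CUBIC))
E
```

```text
min z over finger -0.04360706228184174
-0.1 9323 x -74.0 75.0 inner 36.0 y -14.0 14.0
-0.09 1673 x -71.0 70.0 inner 41.0 y -13.0 -1.0
-0.08 1735 x -56.0 57.0 inner 41.0 y -11.0 12.0
-0.07 1700 x -56.0 57.0 inner 41.0 y -11.0 13.0
-0.06 1339 x -56.0 57.0 inner 41.0 y -11.0 12.0
-0.05 387 x -49.0 50.0 inner 42.0 y -11.0 12.0
```

View pics/w3c.png

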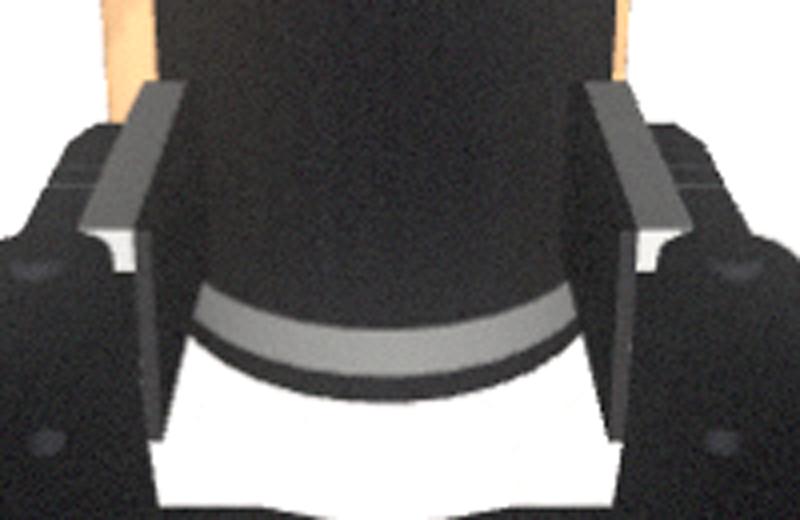

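>>> send_rows:
  motion: [0,0,0,0,8.5,0,0,0,0,8.5,0,0,0,0,8.5,0.1,0,1.4,0,8.5,0.1,0,1.4,0,8.5,0,0,1,0,8.5,0,0,0,0,8.5]

```text
time: 6.45
eef_pos: [0.5133, -0.3553, 0.0026]
tcp_rot: [0.994, -0.102, 0.026, 0.012]
contact_force: [-0.3, -0.4, -0.2]
opening: 0.995
```

```bash
cat >> plan.py <<'E'
G=.056
def gp(s,g=G):
    T=tcpT(s);return T[:3,3]-g*T[:3,2]
E
python3 -c "
from plan import *
s=st();T=tcpT(s);print('grasp',gp(s));print('to go cm',T[:3,:3].T@(np.array([.509,-.3525,.065])-gp(s))*100)"
```

```text
t 6.45 pos [ 0.5133 -0.3553  0.0026] z [ 0.05  -0.03  -0.998] xang -0.204 F [-0.3 -0.4 -0.2] op 0.995 q [-0.774  0.374  1.862  0.017  0.849 -0.58 ]
grasp [ 0.51048201 -0.35362802  0.05848109]
to go cm [-0.13212815 -0.06751763 -0.66153901]
```

>>> send_rows:
  motion: [-0.1,0,-0.6,0,8.5,0,0,0,0,8.5,0,0,0,0,4,0,0,0,0,4,0,0,0,0,4,0,0,0,0,4,0,0,0,0,4]
  grip_force: 60

```text
time: 7.15
eef_pos: [0.5108, -0.3548, 0.0092]
tcp_rot: [0.994, -0.102, 0.025, 0.012]
contact_force: [-0.8, -0.0, -1.0]
opening: 0.658
```

```bash
python3 - <<'E'
from barrelfit import *
p,W,T,cp=wrist('w4'); s=ctrl.get_state();print(gp(s))
E
```

```text
t 7.15 pos [ 0.5108 -0.3548  0.0092] z [ 0.047 -0.029 -0.998] xang -0.203 F [-0.8 -0.  -1. ] op 0.658 q [-0.775  0.361  1.865  0.015  0.862 -0.581]
[ 0.50820084 -0.35313621  0.06512562]
```

View pics/w4.png

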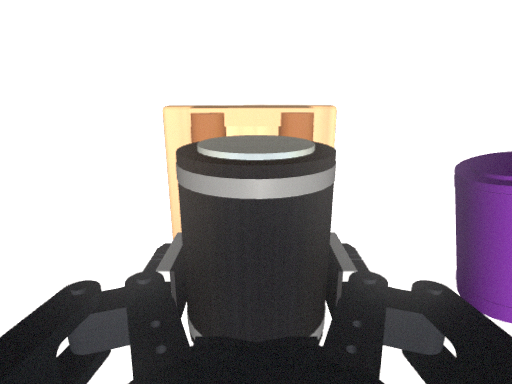

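```bash
python3 - <<'E'
from plan import *
s=ctrl.get_state();T=tcpT(s)
B=np.eye(4);B[:3,:3]=R.from_euler('z',-.2).as_matrix();B[:3,3]=[.511,-.3427,.061]
np.save('rel.npy',np.linalg.inv(T)@B); print((np.linalg.inv(T)@B)[:3,3])
plan([((.505,-.35,.10),None),((.50,-.30,.22),-.2),((.51,-.05,.23),.13)],grip=4,step=4)
E
```

```text
[ 0.00042038 -0.01086516 -0.05205763]
-0.1, -0.1, -4, 0, 4, -0.1, -0.1, -4, 0, 4, 0, 0, -1.1, 0, 4, -0.3, -1.4, -3.7, -0, 4, -0.3, -1.4, -3.7, -0, 4, -0.2, -1.4, -3.8, -0, 4, -0.1, -0.3, -1, -0, 4, -0.6, -3.9, -0.3, -0.14, 4, -0.1, -4, -0.3, -0.14, 4, 0.5, -4, -0.2, -0.05, 4, 0.7, -3.9, -0.3, -0, 4, 0.7, -3.9, -0.2, -0, 4 

0.6, -3.9, -0.3, -0, 4, 0.2, -1.2, -0, -0, 4 

14 end [ 0.5101 -0.0495  0.2295]
```

>>> send_rows:
  motion: [-0.1,-0.1,-2,0,4,-0.1,-0.1,-3.5,0,4,0,0,-3.5,0,4,-0.3,-1.4,-3.7,0,4,-0.3,-1.4,-3.7,0,4,-0.2,-1.4,-3.8,0,4,-0.1,-0.3,-1,0,4,-0.6,-3.0,-0.3,-0.12,4,-0.1,-3.5,-0.3,-0.12,4,0.5,-3.5,-0.2,-0.05,4,0.7,-3.5,-0.3,0,4]

```text
time: 8.3
eef_pos: [0.5033, -0.1583, 0.2187]
tcp_rot: [0.999, 0.045, 0.015, 0.008]
contact_force: [0.4, 0.4, -3.8]
opening: 0.662
```

```bash
python3 - <<'E'
from barrelfit import *
p,W,T,cp=wrist('w5'); s=ctrl.get_state();print(gp(s))
E
```

```text
t 8.3 pos [ 0.5033 -0.1583  0.2187] z [ 0.031 -0.015 -0.999] xang 0.089 F [ 0.4  0.4 -3.8] op 0.662 q [-0.498 -0.079  1.938  0.002  1.249 -0.588]
[ 0.50168739 -0.15232664  0.27460673]
```

View pics/w5.png

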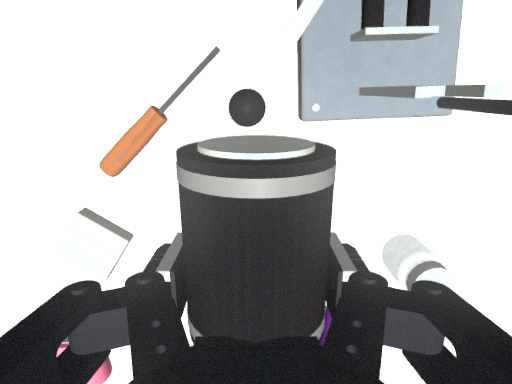

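```bash
cat >> plan.py <<'E'
rel=np.load('rel.npy')
def tcp_for_barrel(c,ang,s):
    # keep current tilt, rotate about world z
    T=tcpT(s);cur=np.arctan2(T[1,0],T[0,0]);Rm=R.from_euler('z',ang-cur).as_matrix()@T[:3,:3]
    return np.array(c)-Rm@rel[:3,3]
def wps_b(s,l):return [(tcp_for_barrel(c,a,s),a) for c,a in l]
E
python3 -c "
from plan import *
s=st();print((tcpT(s)@rel)[:3,3]);plan(wps_b(s,[((.52,.029,.27),.1335),((.6,.029,.25),.1335)]),grip=4,step=4)"
```

```text
t 8.35 pos [ 0.5034 -0.1528  0.2186] z [ 0.031 -0.009 -0.999] xang 0.092 F [-0.5  4.4 -4.7] op 0.657 q [-0.491 -0.081  1.94   0.007  1.252 -0.585]
[ 0.501235   -0.1415031   0.27055494]
0.8, -3.9, -0, -0.04, 4, 1, -3.9, -0, -0, 4, 1, -3.9, -0, -0, 4, 0.9, -3.9, -0, -0, 4, 0.3, -1.1, -0, -0, 4, 3.8, 0.5, 1.1, -0, 4, 3.8, 0.5, 1, -0, 4, 0.3, 0, 0.1, -0, 4 

8 end [0.603  0.0181 0.1982]
```

>>> send_rows:
  motion: [0.8,-3.9,0,-0.04,4,1,-3.9,0,0,4,1,-3.9,0,0,4,0.9,-3.9,0,0,4,0.3,-1.1,0,0,4,3,0.5,1,0,4,2.5,0.5,1,0,4,0,0,0,0,4]

```text
time: 9.15
eef_pos: [0.5747, 0.0221, 0.18]
tcp_rot: [0.998, 0.068, 0.005, 0.004]
contact_force: [-0.0, -0.3, -4.2]
opening: 0.66
```

```bash
python3 - <<'E'
from barrelfit import *
p,W,T,cp=wrist('w6'); s=ctrl.get_state();print((tcpT(s)@rel)[:3,3])
for c in('top','scene'):
    p,d=cams.read_camera(c); cv2.imwrite(f'pics/b_{c}.png',cv2.convertScaleAbs(p[:,:,::-1],alpha=1.4)); np.save(f'pics/b_{c}_W.npy',cloud(d,cams.camera_params(c)))
E
```

```text
t 9.15 pos [0.5747 0.0221 0.18  ] z [ 0.011 -0.006 -1.   ] xang 0.136 F [-0.  -0.3 -4.2] op 0.66 q [-0.135  0.078  1.852 -0.005  1.2   -0.269]
[0.5719232  0.03331861 0.23214395]
```

View pics/w6.png

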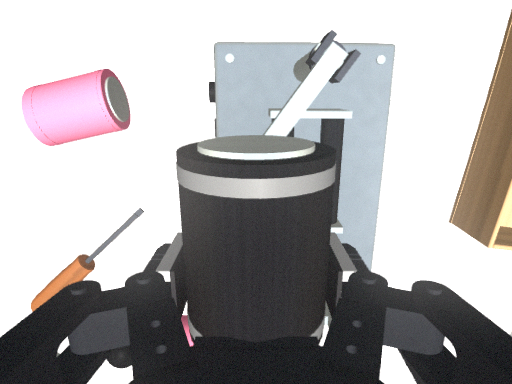

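View pics/b_scene.png

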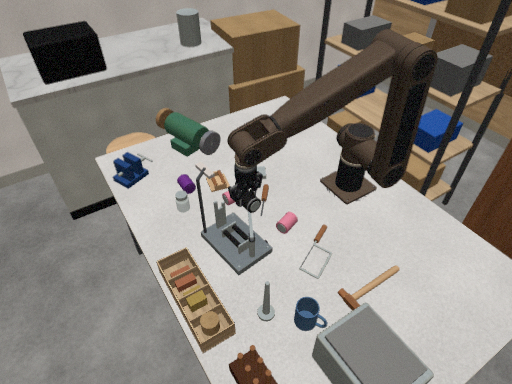

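```bash
python3 - <<'E'
import fit3
from h import *
W=np.load('pics/w6_W.npy');W[~(W[...,2]<.16)]=np.nan
x=fit3.run(W,'wrist')
# residual of components w/ plates: 
x2=fit3.run(np.r_[W.reshape(-1,3),fit3.Wt.reshape(-1,3),fit3.Ws.reshape(-1,3)],'all')
E
```

```text
wrist 22413 [ 0.6233  0.0091  0.1316  0.6203 -0.0707] 0.3864353926403088
all 29955 [ 0.6232  0.0091  0.1314  0.6107 -0.0632] 0.6322887352069494
```

```bash
python3 - <<'E'
from h import *
W=np.load('pics/w6_W.npy');s=ctrl.get_state();T=tcpT(s);L=(W-T[:3,3])@T[:3,:3]
for lo in np.arange(-.15,-.03,.01):
    k=(L[...,2]>=lo)&(L[...,2]<lo+.01)&(L[...,0]<-.0)
    if k.sum(): q=L[k]; print(round(lo,3),k.sum(),'x',np.round(q[:,0].min()*1e3),'y',np.round(q[:,1].min()*1e3),np.round(q[:,1].max()*1e3))
E
```

```text
-0.13 1150 x -51.0 y -20.0 -11.0
-0.12 4623 x -59.0 y -17.0 -1.0
-0.11 4847 x -62.0 y -17.0 10.0
-0.1 3260 x -61.0 y -17.0 14.0
-0.09 3904 x -59.0 y -49.0 14.0
-0.08 10647 x -55.0 y -51.0 18.0
-0.07 3297 x -40.0 y -51.0 27.0
-0.06 933 x -40.0 y -51.0 27.0
-0.05 442 x -40.0 y -52.0 -5.0
-0.04 118 x -37.0 y -52.0 -6.0
```

```bash
cat >> plan.py <<'E'
TP=(.6233,.0091,.1315)
def tw(x,y,z):
    c,s=np.cos(TP[2]),np.sin(TP[2]);return np.array([TP[0]+c*x-s*y,TP[1]+s*x+c*y,z])
def wt(P):
    c,s=np.cos(TP[2]),np.sin(TP[2]);dx,dy=P[0]-TP[0],P[1]-TP[1];return np.array([c*dx+s*dy,-s*dx+c*dy,P[2]])
E
python3 -c "
from plan import *
s=st();print(wt(s['eef_pos']));plan([(tw(-5,-20,150)/[1,1,1] if 0 else tw(-.005,-.020,.15),.1315),(tw(-.005,-.02,.071),.1315)],grip=4,step=3)"
```

```text
t 9.3 pos [0.5731 0.0222 0.1821] z [ 0.011 -0.006 -1.   ] xang 0.135 F [-0.6  0.  -4. ] op 0.66 q [-0.136  0.073  1.855 -0.005  1.202 -0.269]
[-0.04800451  0.01953814  0.18205471]
1.9, 1.8, 1.5, 0, 4, 1.9, 1.8, 1.5, 0, 4, 0.5, 0.3, 0.3, 0, 4, -0, -0, 3, 0, 4, -0.1, -0, 3, 0, 4, -0, -0, 1.9, 0, 4 

6 end [ 0.6213 -0.0115  0.0708]
```

>>> send_rows:
  motion: [1.9,1.8,0.8,0,4,1.9,1.8,1,0,4,0.5,0.3,0.3,0,4,0,0,0,0,4,0,0,3,0,4,0,0,2,0,4,0,0,0,0,4]

```text
time: 10.0
eef_pos: [0.6202, -0.013, 0.1143]
tcp_rot: [0.998, 0.067, 0.007, 0.004]
contact_force: [-0.7, 0.6, -4.4]
opening: 0.659
```

```bash
python3 -c "
from plan import *
s=st();print(wt(s['eef_pos']));plan([(tw(-.005,-.02,.071),.1315)],grip=4,step=3)"
```

```text
t 10.0 pos [ 0.6202 -0.013   0.1143] z [ 0.015 -0.007 -1.   ] xang 0.134 F [-0.7  0.6 -4.4] op 0.659 q [-0.183  0.24   1.796 -0.004  1.089 -0.314]
[-0.00598927 -0.02150027  0.11432126]
0, -0.1, 3, 0, 4, 0, -0.1, 1.3, 0, 4 

2 end [ 0.6206 -0.0113  0.0713]
```

>>> send_rows:
  motion: [0,-0.1,2.2,0,4,0,0,2,0,4,0,0,0,0,4,-1.5,0,0,0,4,-1.5,0,0,0,4,-1,0,0,0,4,-1,0,0,0,4]

```text
time: 10.7
eef_pos: [0.5745, -0.0182, 0.0839]
tcp_rot: [0.998, 0.068, 0.016, 0.006]
contact_force: [0.4, 1.1, -4.1]
opening: 0.657
```

```bash
python3 -c "
from plan import *
s=st();print(wt(s['eef_pos']))"
```

```text
t 10.7 pos [ 0.5745 -0.0182  0.0839] z [ 0.032 -0.009 -0.999] xang 0.136 F [ 0.4  1.1 -4.1] op 0.657 q [-0.207  0.172  1.938 -0.003  0.998 -0.341]
[-0.0519831  -0.02064529  0.08389938]
```

>>> send_rows:
  motion: [-0.5,0,1.2,0,4,-1,0,0.3,0,4,-1,0,0.2,0,4,-0.6,0,0.1,0,4,0,0,0,0,4]

```text
time: 11.2
eef_pos: [0.5416, -0.023, 0.0651]
tcp_rot: [0.998, 0.068, 0.017, 0.006]
contact_force: [0.3, 0.5, -2.8]
opening: 0.658
```

```bash
python3 - <<'E'
from plan import *
import fit3
s=st();print(wt(s['eef_pos']))
for c in('top','scene'):
    p,d=cams.read_camera(c); cv2.imwrite(f'pics/c_{c}.png',cv2.convertScaleAbs(p[:,:,::-1],alpha=1.4)); np.save(f'pics/c_{c}_W.npy',cloud(d,cams.camera_params(c)))
p=cv2.imread('pics/c_scene.png')[130:280,170:310];cv2.imwrite('pics/c_sc.png',cv2.resize(p,None,fx=4,fy=4,interpolation=cv2.INTER_CUBIC))
E
```

```text
t 11.2 pos [ 0.5416 -0.023   0.0651] z [ 0.034 -0.009 -0.999] xang 0.136 F [ 0.3  0.5 -2.8] op 0.658 q [-2.290e-01  1.290e-01  2.027e+00 -2.000e-03  9.500e-01 -3.630e-01]
[-0.08523568 -0.02110773  0.0651434 ]
```

View pics/c_sc.png

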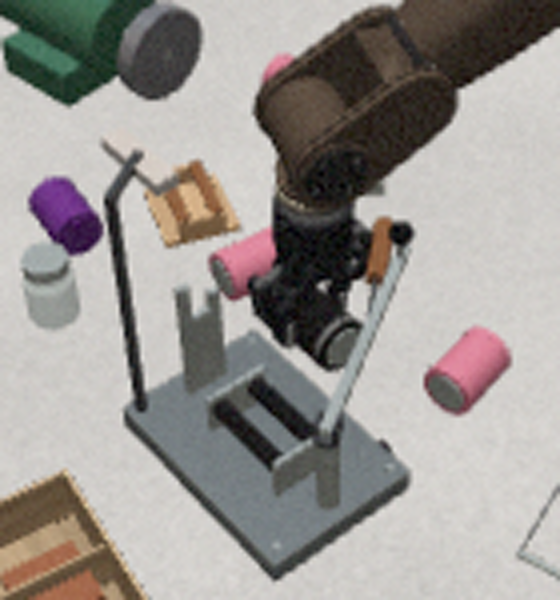

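```bash
python3 -c "
from plan import *
s=st();plan(wps_b(s,[(tw(-.03,-.00,.125),.1335),(tw(0,.02,.118),.1335)]),grip=4,step=3)"
```

```text
t 11.3 pos [ 0.5426 -0.023   0.0656] z [ 0.035 -0.01  -0.999] xang 0.136 F [ 0.4  0.1 -4.4] op 0.663 q [-2.290e-01  1.300e-01  2.025e+00 -2.000e-03  9.500e-01 -3.630e-01]
2.9, -0.5, -0.3, 0, 4, 2.7, -0.4, -0.3, 0, 4, 2.4, -1.7, 0.6, 0, 4, 0.6, -0.3, 0.2, 0, 4 

4 end [0.6239 0.0173 0.0661]
```

>>> send_rows:
  motion: [2.5,-0.5,-0.5,0,4,2.7,-0.4,-0.3,0,4,2.4,-1.7,0.3,0,4,1,-0.3,0.2,0,4,0,0,0,0,4,0,0,0,0,4]

```text
time: 11.9
eef_pos: [0.6274, 0.0182, 0.0708]
tcp_rot: [0.998, 0.068, 0.017, 0.006]
contact_force: [0.1, -0.3, -4.0]
opening: 0.659
```

```bash
python3 - <<'E'
from barrelfit import *
p,W,T,cp=wrist('w7'); s=ctrl.get_state();b=(tcpT(s)@rel)[:3,3];print(wt(b))
plan(wps_b(s,[(tw(0,.02,.097),.1335)]),grip=4,step=3)
E
```

```text
t 11.9 pos [0.6274 0.0182 0.0708] z [ 0.035 -0.01  -0.999] xang 0.135 F [ 0.1 -0.3 -4. ] op 0.659 q [-0.13   0.296  1.815 -0.006  0.994 -0.262]
[0.0037175  0.02002517 0.12268324]
-0.5, -0, 2.6, 0, 4 

1 end [0.6232 0.0172 0.0447]
```

View pics/w7.png

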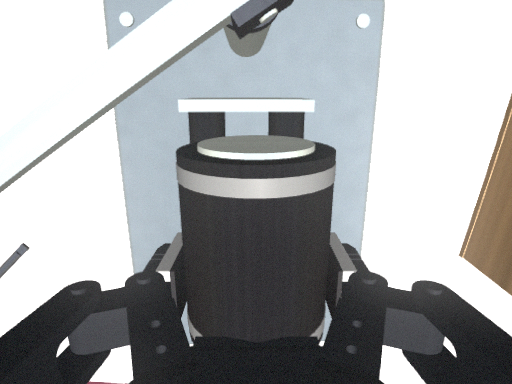

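>>> send_rows:
  motion: [-0.4,0,1,0,4,-0.1,0,1,0,4,0,0,0.3,0,4,0,0,0,0,4]

```text
time: 12.35
eef_pos: [0.6197, 0.0157, 0.0446]
tcp_rot: [0.998, 0.066, 0.015, 0.006]
contact_force: [0.3, -0.3, -4.1]
opening: 0.661
```

```bash
python3 -c "
from plan import *
s=st();b=(tcpT(s)@rel)[:3,3];print(wt(b))
plan(wps_b(s,[(tw(0,.02,.090),.1335)]),grip=4,step=1)"
```

```text
t 12.35 pos [0.6197 0.0157 0.0446] z [ 0.031 -0.01  -0.999] xang 0.133 F [ 0.3 -0.3 -4.1] op 0.661 q [-0.136  0.318  1.843 -0.007  0.948 -0.265]
[-0.00388683  0.0185731   0.09653575]
0.4, -0.2, 0.7, -0, 4 

1 end [0.6236 0.0181 0.0377]
```

>>> send_rows:
  motion: [0.3,-0.1,0.3,0,4,0.1,0,0.2,0,4,0,0,0.2,0,4,0,0,0,0,4]

```text
time: 12.75
eef_pos: [0.6244, 0.0169, 0.0384]
tcp_rot: [0.998, 0.066, 0.015, 0.006]
contact_force: [-0.6, -0.4, -3.3]
opening: 0.66
```

```bash
python3 -c "
from plan import *
s=st();b=(tcpT(s)@rel)[:3,3];print(wt(b))"
```

```text
t 12.75 pos [0.6244 0.0169 0.0384] z [ 0.032 -0.01  -0.999] xang 0.133 F [-0.6 -0.4 -3.3] op 0.66 q [-0.132  0.336  1.833 -0.007  0.94  -0.261]
[0.00094317 0.01922982 0.09028193]
```

>>> send_rows:
  motion: [-0.1,0,0.15,0,4,0,0,0.1,0,4,0,0,0,0,4]

```text
time: 13.05
eef_pos: [0.6245, 0.0169, 0.0384]
tcp_rot: [0.998, 0.066, 0.016, 0.006]
contact_force: [-0.2, -0.3, -2.7]
opening: 0.657
```

>>> send_rows:
  motion: [0,0,0.3,0,4,0,0,0.3,0,4,0,0,0,0,4]

```text
time: 13.35
eef_pos: [0.6246, 0.0169, 0.0389]
tcp_rot: [0.998, 0.067, 0.015, 0.006]
contact_force: [0.7, -0.5, -4.9]
opening: 0.663
```

>>> send_rows:
  motion: [0,0,0.5,0,4]

```text
time: 13.45
eef_pos: [0.6251, 0.0168, 0.0384]
tcp_rot: [0.998, 0.067, 0.014, 0.006]
contact_force: [-21.5, 2.1, 39.2]
opening: 0.661
```

```bash
python3 - <<'E'
from barrelfit import *
p,W,T,cp=wrist('w8'); s=ctrl.get_state();print(s['wrist_torque'],s['joint_efforts'])
L=wt  # barrel top height
A=W.reshape(-1,3);A=A[~np.isnan(A[:,0])]
x=fitb(A[(A[:,2]>.095)&(A[:,2]<.125)&(np.hypot(A[:,0]-.617,A[:,1]-.05)<.025)],(.6207,.029,.13),.09,True);print(wt(x[[0,1,3]]))
E
```

```text
t 13.45 pos [0.6251 0.0168 0.0384] z [ 0.029 -0.011 -1.   ] xang 0.134 F [-21.5   2.1  39.2] op 0.661 q [-0.132  0.338  1.829 -0.009  0.944 -0.261]
[ 0.11651505  2.07948201 -0.04674718] [-9.63185616e-01 -2.68690699e+01 -2.29136753e+01  1.47289108e-01
 -3.18704814e+00 -1.79373479e-02]
barrel [0.6225 0.0279 0.1425 0.0904] 0.1403582534709875 17388
[0.00171003 0.01870017 0.09043828]
```

>>> send_rows:
  motion: [0,0,-0.1,0,4,0,0,0,0,5.7,0,0,0,0,6,0,0,0,0,6.3,0,0,0,0,6.6,0,0,0,0,6.8,0,0,0,0,6.8]

```text
time: 14.2
eef_pos: [0.6275, 0.0164, 0.0393]
tcp_rot: [0.998, 0.067, 0.017, 0.007]
contact_force: [0.6, 0.5, 0.2]
opening: 0.795
```

```bash
python3 - <<'E'
from barrelfit import *
p,W,T,cp=wrist('w9'); s=ctrl.get_state()
A=W.reshape(-1,3);A=A[~np.isnan(A[:,0])]
x=fitb(A[(A[:,2]>.095)&(A[:,2]<.125)&(np.hypot(A[:,0]-.617,A[:,1]-.05)<.025)],(.6207,.029,.13),.09,True);print(wt(x[[0,1,3]]))
E
```

```text
t 14.2 pos [0.6275 0.0164 0.0393] z [ 0.035 -0.011 -0.999] xang 0.134 F [0.6 0.5 0.2] op 0.795 q [-0.132  0.339  1.827 -0.008  0.94  -0.261]
barrel [0.6215 0.0275 0.1383 0.0899] 0.1388903905726713 17057
[0.00066253 0.01847286 0.08988091]
```

View pics/w9.png

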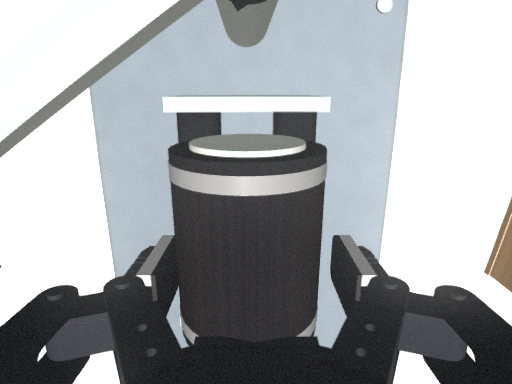

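>>> send_rows:
  motion: [-0.1,0,-1,0,6.8,0,0,-2,0,6.8,0,0,-3.5,0,6.8,0,0,-4.5,0,6.8,0,0,-4.5,0,6.8,2,-1,-4,0,7,3,-2,-3,0,7,4,-2,-2,0,7,4,-2,-1,0,7]

```text
time: 15.15
eef_pos: [0.7345, 0.1048, 0.3124]
tcp_rot: [0.998, 0.064, 0.018, 0.007]
contact_force: [0.4, 0.0, 1.2]
opening: 0.818
```

```bash
python3 - <<'E'
from plan import *
s=st()
for c in('top','scene'):
    p,d=cams.read_camera(c); cv2.imwrite(f'pics/d_{c}.png',cv2.convertScaleAbs(p[:,:,::-1],alpha=1.4)); np.save(f'pics/d_{c}_W.npy',cloud(d,cams.camera_params(c)))
p=cv2.imread('pics/d_top.png')[90:250,195:395];cv2.imwrite('pics/d_tc.png',cv2.resize(p,None,fx=4,fy=3.75,interpolation=cv2.INTER_CUBIC))
E
```

```text
t 15.15 pos [0.7345 0.1048 0.3124] z [ 0.036 -0.011 -0.999] xang 0.128 F [0.4 0.  1.2] op 0.818 q [ 0.01   0.359  1.283 -0.011  1.463 -0.117]
```

View pics/d_tc.png

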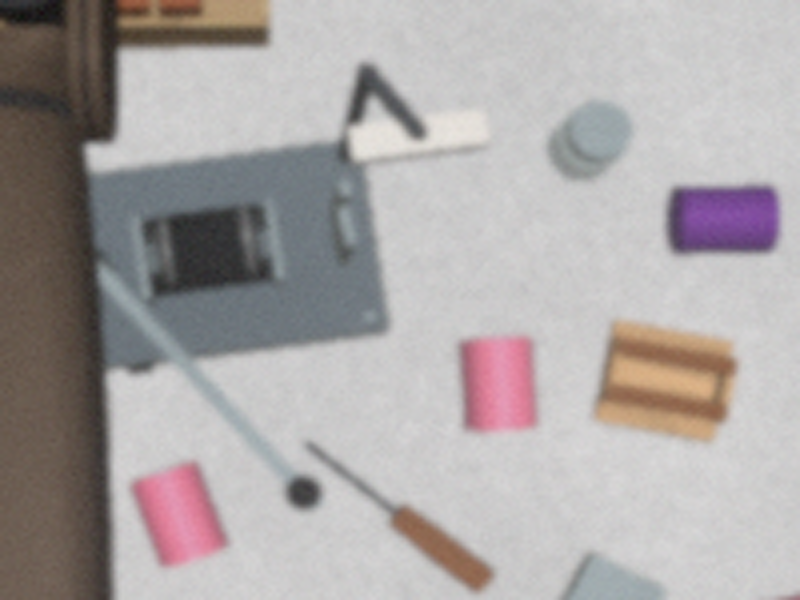

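View pics/d_scene.png

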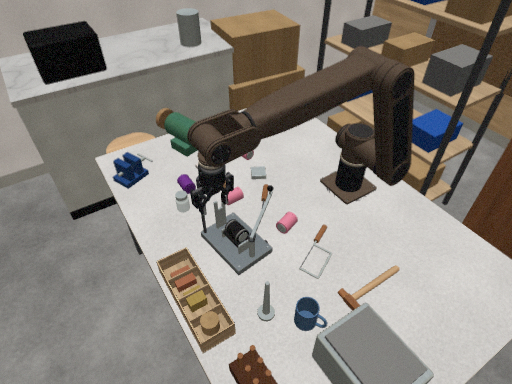

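>>> send_rows:
  motion: [4.5,-2,0,0,7,4.5,-2,0,0,7,4.5,-2,0,0,7,4.5,-2,0,0,7,4.5,-1,0,0,7,4.5,0,0,0,7,4.5,0,0,0,7]

```text
time: 15.95
eef_pos: [0.9486, 0.2135, 0.2768]
tcp_rot: [0.998, 0.066, 0.02, 0.004]
contact_force: [-0.5, 0.2, -3.1]
opening: 0.82
```

```bash
python3 -c "
from plan import *
s=st()"
```

```text
t 15.95 pos [0.9486 0.2135 0.2768] z [ 0.041 -0.005 -0.999] xang 0.133 F [-0.5  0.2 -3.1] op 0.82 q [ 0.12   1.104  0.224 -0.011  1.774 -0.015]
```

>>> send_rows:
  motion: [4.5,0,0,0,7,4.5,0,0,0,7,4.5,0,0,0,7]

```text
time: 16.25
eef_pos: [0.9803, 0.2072, 0.2475]
tcp_rot: [0.996, 0.066, 0.054, -0.001]
contact_force: [-0.7, -0.2, -0.3]
opening: 0.821
```

```bash
python3 -c "
from plan import *
s=st()"
```

```text
t 16.25 pos [0.9803 0.2072 0.2475] z [ 0.107  0.009 -0.994] xang 0.133 F [-0.7 -0.2 -0.3] op 0.821 q [ 0.108  1.143  0.211 -0.003  1.679 -0.025]
```

>>> send_rows:
  motion: [4.9,-0.3,-0.5,0,7,4.9,-0.3,-0.5,0,7,4.9,-0.3,-0.5,0,7,4.9,-0.3,-0.5,0,7,4.9,-0.3,-0.5,0,7]

```text
time: 16.75
eef_pos: [1.0213, 0.2092, 0.2591]
tcp_rot: [0.99, 0.065, 0.128, -0.011]
contact_force: [-0.6, -0.9, 1.2]
opening: 0.819
```

```bash
python3 -c "
from plan import *
s=st()"
```

```text
t 16.75 pos [1.0213 0.2092 0.2591] z [ 0.253  0.038 -0.967] xang 0.131 F [-0.6 -0.9  1.2] op 0.819 q [ 0.102  1.139  0.211  0.012  1.534 -0.028]
```

>>> send_rows:
  motion: [4.9,-0.2,-0.8,0,7,4.9,-0.2,-0.8,0,7,4.9,-0.2,-0.8,0,7,4.9,-0.2,-1,0,7,4.9,-0.2,-1,0,7,4.9,-0.2,-1,0,7,4.9,-0.2,-1.2,0,7,4.9,-0.2,-1.2,0,7]

```text
time: 17.55
eef_pos: [1.0524, 0.2064, 0.371]
tcp_rot: [0.968, 0.065, 0.242, -0.026]
contact_force: [-0.3, 0.2, -0.2]
opening: 0.821
```

```bash
python3 -c "
from plan import *
s=st();print(np.degrees(np.arccos(-tcpT(s)[2,2])))"
```

```text
t 17.55 pos [1.0524 0.2064 0.371 ] z [ 0.465  0.081 -0.882] xang 0.128 F [-0.3  0.2 -0.2] op 0.821 q [ 0.089  1.047  0.211  0.04   1.395 -0.041]
28.14063146866103
```

```bash
cat > kin.py <<'E'
import numpy as np
from scipy.optimize import least_squares
D=np.array([# q1 q2 q3 q5, x y z
[.957,.2872,1.5782,1.2786,.3015,.6031,.1981],
[.071,-.175,1.927,1.385,.4752,.135,.2719],
[-.76,.037,1.721,1.369,.491,-.3239,.2749],
[-.771,.276,1.824,1.002,.5147,-.354,.0792],
[-.774,.374,1.862,.849,.5133,-.3553,.0026],
[-.498,-.079,1.938,1.249,.5033,-.1583,.2187],
[-.135,.078,1.852,1.2,.5747,.0221,.18],
[-.229,.129,2.027,.95,.5416,-.023,.0651],
[-.132,.336,1.833,.94,.6244,.0169,.0384],
[.01,.359,1.283,1.463,.7345,.1048,.3124],
[.12,1.104,.224,1.774,.9486,.2135,.2768],
[.108,1.143,.211,1.679,.9803,.2072,.2475],
[.102,1.139,.211,1.534,1.0213,.2092,.2591],
[.089,1.047,.211,1.395,1.0524,.2064,.371]])
def fk(p,q):
    A,H,L1,L2,e2,L3,e3,d=p
    a=q[:,1];b=a+q[:,2];c=b+q[:,3]
    rho=A+L1*np.sin(a)+L2*np.sin(b)+e2*np.cos(b)+L3*np.sin(c)+e3*np.cos(c)
    z=H+L1*np.cos(a)+L2*np.cos(b)-e2*np.sin(b)+L3*np.cos(c)-e3*np.sin(c)
    return np.c_[rho*np.cos(q[:,0])-d*np.sin(q[:,0]),rho*np.sin(q[:,0])+d*np.cos(q[:,0]),z]
def fit():
    r=least_squares(lambda p:(fk(p,D[:,:4])-D[:,4:]).ravel(),[0,.3,.45,.4,0,.3,0,.1])
    return r
if __name__=="__main__":
    r=fit();print(np.round(r.x,3),np.abs(r.fun).max());np.save('kin.npy',r.x)
E
python3 kin.py
```

```text
[-0.001  0.241  0.443  0.572  0.021  0.282 -0.002  0.102] 0.010046959120728338
```

```bash
cat > feas.py <<'E'
import numpy as np
from plan import *
import sys
A,H,L1,L2,e2,L3,e3,d=np.load('kin.npy')
def ik(P,tilt):
    r=np.hypot(P[0],P[1]);rho=np.sqrt(r*r-d*d);c=np.pi-tilt
    wr=rho-A-L3*np.sin(c)-e3*np.cos(c);wz=P[2]-H-L3*np.cos(c)+e3*np.sin(c)
    LL=np.hypot(L2,e2);off=np.arctan2(e2,L2)
    D2=wr*wr+wz*wz;cs=(D2-L1**2-LL**2)/(2*L1*LL)
    if abs(cs)>1:return None
    k=np.arccos(cs) # angle between
    b=k-off  # q3: direction of L2 effective = a+q3+off
    a=np.arctan2(wr,wz)-np.arctan2(LL*np.sin(k),L1+LL*np.cos(k))
    q5=c-a-b
    return np.array([np.arctan2(P[1],P[0])-np.arctan2(d,rho),a,b,q5])
if __name__=="__main__":
  for tilt in np.radians([25,30,35,40,45]):
    for sw in(0,.15,.3,.45,.6,.75,.9):
      for lift in(-.065,.15):
        u=245*np.cos(lift)-35*np.sin(lift);zz=138+245*np.sin(lift)+35*np.cos(lift)
        P=tw(-u*np.sin(sw)/1e3,(110-u*np.cos(sw))/1e3,zz/1e3)
        hd=.1315;z=np.array([np.sin(tilt)*np.cos(hd),np.sin(tilt)*np.sin(hd),-np.cos(tilt)])
        tc=P+.05*z
        q=ik(tc,tilt)
        ok=q is not None and -.9<q[1]<2.2 and .21<q[2]<2.48 and .24<q[3]<2.81
        print(round(np.degrees(tilt)),sw,lift,'ball',np.round(P,3),'q',None if q is None else np.round(q,2),ok)
E
python3 feas.py
```

```text
25 0 -0.065 ball [ 0.641 -0.126  0.157] q [-0.34  0.15  1.96  0.59] True
25 0 0.15 ball [ 0.64  -0.117  0.209] q [-0.32  0.08  1.93  0.69] True
25 0.15 -0.065 ball [ 0.604 -0.129  0.157] q [-0.36  0.07  2.05  0.59] True
25 0.15 0.15 ball [ 0.604 -0.119  0.209] q [-0.34  0.    2.01  0.69] True
25 0.3 -0.065 ball [ 0.567 -0.125  0.157] q [-0.38 -0.01  2.13  0.58] True
25 0.3 0.15 ball [ 0.569 -0.116  0.209] q [-0.36 -0.08  2.09  0.69] True
25 0.45 -0.065 ball [ 0.532 -0.116  0.157] q [-0.38 -0.1   2.21  0.59] True
25 0.45 0.15 ball [ 0.535 -0.107  0.209] q [-0.37 -0.17  2.17  0.7 ] True
25 0.6 -0.065 ball [ 0.497 -0.102  0.157] q [-0.38 -0.19  2.29  0.6 ] True
25 0.6 0.15 ball [ 0.502 -0.093  0.209] q [-0.36 -0.26  2.25  0.72] True
25 0.75 -0.065 ball [ 0.466 -0.083  0.157] q [-0.37 -0.29  2.37  0.62] True
25 0.75 0.15 ball [ 0.471 -0.075  0.209] q [-0.35 -0.35  2.32  0.74] True
25 0.9 -0.065 ball [ 0.437 -0.059  0.157] q [-0.35 -0.38  2.44  0.65] True
25 0.9 0.15 ball [ 0.444 -0.052  0.209] q [-0.33 -0.44  2.38  0.77] True
30 0 -0.065 ball [ 0.641 -0.126  0.157] q [-0.33  0.13  2.01  
[... 3403 characters left out ...]
 -0.08  2.3   0.14] False
45 0.3 0.15 ball [ 0.569 -0.116  0.209] q [-0.35 -0.18  2.27  0.26] True
45 0.45 -0.065 ball [ 0.532 -0.116  0.157] q [-0.37 -0.18  2.39  0.15] False
45 0.45 0.15 ball [ 0.535 -0.107  0.209] q [-0.35 -0.27  2.35  0.28] True
45 0.6 -0.065 ball [ 0.497 -0.102  0.157] q [-0.37 -0.28  2.47  0.17] False
45 0.6 0.15 ball [ 0.502 -0.093  0.209] q [-0.35 -0.38  2.43  0.31] True
45 0.75 -0.065 ball [ 0.466 -0.083  0.157] q [-0.36 -0.4   2.54  0.21] False
45 0.75 0.15 ball [ 0.471 -0.075  0.209] q [-0.34 -0.49  2.5   0.35] False
45 0.9 -0.065 ball [ 0.437 -0.059  0.157] q [-0.33 -0.52  2.62  0.26] False
45 0.9 0.15 ball [ 0.444 -0.052  0.209] q [-0.31 -0.6   2.56  0.4 ] False
```

```bash
python3 - <<'E'
from plan import *
from fit3 import sdf
from scipy.optimize import least_squares
A=np.r_[np.load('pics/d_top_W.npy').reshape(-1,3),np.load('pics/d_scene_W.npy').reshape(-1,3)];A=A[~np.isnan(A[:,0])]
c,s=np.cos(TP[2]),np.sin(TP[2]);d=A-[TP[0],TP[1],0];L=np.c_[d[:,0]*c+d[:,1]*s,-d[:,0]*s+d[:,1]*c,d[:,2]]
L=L[(L[:,2]>.09)&(L[:,2]<.19)&(L[:,0]<-.04)&(L[:,0]>-.26)&(L[:,1]<.08)&(L[:,1]>-.12)]
r=least_squares(lambda p:np.minimum(sdf(L,p[0],p[1]),.02)*1e3,[.85,-.065],loss='soft_l1',diff_step=1e-4);print(r.x,r.cost/len(L),len(L))
sw,lift=r.x
u=.245*np.cos(lift)-.035*np.sin(lift);print('ball',tw(-u*np.sin(sw),.11-u*np.cos(sw),.138+.245*np.sin(lift)+.035*np.cos(lift)))
q=L[(L[:,2]>.145)];print('ballpts',len(q),q.mean(0),q.max(0))
E
```

```text
[ 0.9950622  -0.06254628] 0.9446182372125639 480
ball [ 0.42133817 -0.04214462  0.15761771]
ballpts 98 [-0.2031155  -0.02228761  0.16441256] [-0.06611975  0.07044242  0.17258759]
```

>>> send_rows:
  motion: [4.9,0,-1.2,0,7,4.9,0,-1.2,0,7]

```text
time: 17.75
eef_pos: [1.0537, 0.2015, 0.4107]
tcp_rot: [0.961, 0.064, 0.269, -0.029]
contact_force: [-0.4, 0.6, -0.4]
opening: 0.817
```

```bash
python3 -c "
from plan import *
s=st();print(np.degrees(np.arccos(-tcpT(s)[2,2])))
plan([((.70,.15,.33),1.70),((.46,.03,.28),1.70)],grip=0)"
```

```text
t 17.75 pos [1.0537 0.2015 0.4107] z [ 0.513  0.09  -0.854] xang 0.127 F [-0.4  0.6 -0.4] op 0.817 q [ 0.082  1.012  0.211  0.049  1.373 -0.048]
31.365324178449228
-4.3, 0, -1.4, -0.14, 0, -4.2, -0.5, -1.4, -0.14, 0, -4.1, -1.1, -1.4, -0.14, 0, -3.9, -1.7, -1.5, -0.14, 0, -3.6, -2.2, -1.4, -0.14, 0, -3.3, -2.7, -1.5, -0.14, 0, -2.9, -3.2, -1.4, -0.14, 0, -2.4, -3.5, -1.5, -0.14, 0, -0.2, -0.6, -0.2, -0.14, 0, -0, -0, -0, -0.14, 0, -0, -0, -0, -0.14, 0, -0, -0, -0, -0.02, 0 

-1.5, -4, -1.5, 0, 0, -1.5, -4, -1.5, 0, 0, -1.5, -4, -1.5, 0, 0, -1.5, -4, -1.5, 0, 0, -1.4, -4, -1.5, 0, 0, -1.5, -4, -1.5, 0, 0, -0, -0.2, -0.1, 0, 0 

19 end [0.4597 0.0303 0.2796]
```

>>> send_rows:
  motion: [-4.3,0,-1.4,-0.14,0,-4.2,-0.5,-1.4,-0.14,0,-4.1,-1.1,-1.4,-0.14,0,-3.9,-1.7,-1.5,-0.14,0,-3.6,-2.2,-1.4,-0.14,0,-3.3,-2.7,-1.5,-0.14,0,-2.9,-3.2,-1.4,-0.14,0,-2.4,-3.5,-1.5,-0.14,0,-0.2,-0.6,-0.2,-0.14,0,0,0,0,-0.14,0,0,0,0,-0.14,0]

```text
time: 18.85
eef_pos: [0.719, 0.1733, 0.3421]
tcp_rot: [0.659, 0.698, 0.225, 0.169]
contact_force: [0.5, 0.1, 0.0]
opening: 0.0
```

```bash
python3 -c "
from plan import *
s=st();print(np.degrees(np.arccos(-tcpT(s)[2,2])));tip=gp(s,.031);print(wt(tip))
P=tw(-.165,.028,.30)
plan([(P,1.70)],grip=0)"
```

```text
t 18.85 pos [0.719  0.1733 0.3421] z [ 0.532  0.091 -0.842] xang 1.646 F [0.5 0.1 0. ] op 0.0 q [ 0.082  0.037  1.681  0.062  0.856 -1.574]
32.67247419338946
[0.09968784 0.14961956 0.36820135]
-2, -3.6, -1.7, -0.05, 0, -1.9, -3.7, -1.7, -0.01, 0, -1.8, -3.7, -1.7, -0, 0, -1.8, -3.7, -1.7, -0, 0, -1.8, -3.7, -1.7, -0, 0, -1.8, -3.7, -1.8, -0, 0, -1.6, -3.5, -1.6, -0, 0 

7 end [0.4559 0.0156 0.3001]
```

```bash
python3 -c "
from plan import *
from feas import ik
s=ctrl.get_state();z=tcpT(s)[:3,2]
for x,y,zz in((-.15,.055,.113),(-.15,.055,.2),(-.195,.03,.113)):
    P=tw(x,y,zz)+.031*z;print(P,ik(P,.57))
P=tw(-.15,.055,.20)+.031*z
Q=tw(-.15,.055,.113)+.031*z
plan([(P,1.70),(Q,1.7)],grip=0)"
```

```text
[0.48387979 0.04677223 0.08690512] [-0.11491373 -0.31890891  2.48563268  0.40486888]
[0.48387979 0.04677223 0.17390512] [-0.11491373 -0.47851857  2.41484818  0.63526305]
[0.44254634 0.01608761 0.08690512] [-0.19595709 -0.47167124  2.58314687  0.46011703]
-1.7, -4.2, 0.1, -0.05, 0, -1.5, -4.3, 0.1, -0.01, 0, -1.4, -4.3, 0.1, -0, 0, -1.4, -4.3, 0, -0, 0, -1.5, -4.3, 0.1, -0, 0, -1.4, -4.3, 0, -0, 0, -1.5, -4.1, 0.1, -0, 0, -0.1, -2.4, 3.8, -0, 0, -0.1, -2.3, 3.5, -0, 0 

9 end [0.4837 0.0467 0.087 ]
```

>>> send_rows:
  motion: [-1.7,-4.2,0.1,-0.05,0,-1.5,-4.3,0.1,-0.01,0,-1.4,-4.3,0.1,0,0,-1.4,-4.3,0,0,0,-1.3,-4.3,0.1,0,0,-1,-3.5,0,0,0,0,0,0,0,0]

```text
time: 19.55
eef_pos: [0.518, 0.0677, 0.2032]
tcp_rot: [0.633, 0.717, 0.226, 0.184]
contact_force: [0.3, -0.2, -0.7]
opening: -0.0
```

```bash
python3 -c "
from plan import *
from feas import ik
s=st();z=tcpT(s)[:3,2];print(wt(gp(s,.031)))
P=tw(-.138,.065,.118)+.031*z;print(P,ik(P,np.arccos(-z[2])))
plan([(tw(-.142,.065,.17)+.031*z,1.7),(P,1.7)],grip=0,step=3)"
```

```text
t 19.55 pos [0.518  0.0677 0.2032] z [ 0.55   0.091 -0.83 ] xang 1.702 F [ 0.3 -0.2 -0.7] op -0.0 q [-0.164 -0.424  2.329  0.286  0.69  -2.03 ]
[-0.11395452  0.07131189  0.22889259]
[0.49501002 0.05826341 0.09225821] [-0.08882643 -0.29999138  2.46773673  0.38284094]
-0.3, -2.6, 1.5, 0, 0, -0.4, -2.5, 1.5, 0, 0, -0.1, -0.5, 0.3, 0, 0, -0, -1.5, 2.6, 0, 0, -0.1, -1.1, 2, 0, 0 

5 end [0.495  0.058  0.0917]
```

>>> send_rows:
  motion: [-0.3,-2.3,1,0,0,-0.4,-2,1,0,0,0,0,0,0,0]

```text
time: 19.85
eef_pos: [0.4973, 0.0569, 0.1682]
tcp_rot: [0.632, 0.715, 0.229, 0.19]
contact_force: [-0.3, -0.2, -0.9]
opening: -0.006
```

```bash
python3 -c "
from plan import *
s=st();z=tcpT(s)[:3,2];print(wt(gp(s,.031)))
P=tw(-.138,.065,.118)+.031*z
plan([(P,1.7)],grip=0,step=3)"
```

```text
t 19.85 pos [0.4973 0.0569 0.1682] z [ 0.562  0.088 -0.823] xang 1.7 F [-0.3 -0.2 -0.9] op -0.006 q [-0.206 -0.456  2.421  0.346  0.632 -2.123]
[-0.1362471   0.06353453  0.19368412]
0, -1.8, 2.4, -0, 0, 0, -1.7, 2.4, -0, 0, 0, -0.9, 1.3, -0, 0 

3 end [0.4956 0.0581 0.093 ]
```

>>> send_rows:
  motion: [0,-1.7,2.2,0,0,0,-1.5,2.2,0,0,0,0,0,0,0]

```text
time: 20.15
eef_pos: [0.5036, 0.0566, 0.1229]
tcp_rot: [0.63, 0.713, 0.234, 0.197]
contact_force: [0.3, -0.5, -0.0]
opening: 0.003
```

```bash
python3 - <<'E'
from plan import *
s=st();z=tcpT(s)[:3,2];print(wt(gp(s,.031)))
P=tw(-.138,.065,.118)+.031*z
plan([(P,1.7)],grip=0,step=3)
p,d=cams.read_camera('wrist');cv2.imwrite('pics/w10.png',cv2.convertScaleAbs(p[:,:,::-1],alpha=1.3))
E
```

```text
t 20.15 pos [0.5036 0.0566 0.1229] z [ 0.576  0.084 -0.813] xang 1.698 F [ 0.3 -0.5 -0. ] op 0.003 q [-0.202 -0.366  2.457  0.43   0.496 -2.218]
[-0.13050915  0.06258586  0.14808926]
0.2, -2.3, 1.9, -0, 0, -0, -0.1, 0.1, -0, 0 

2 end [0.4955 0.058  0.0927]
```

View pics/w10.png

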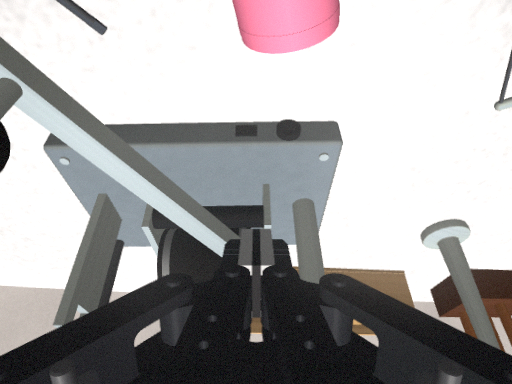

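>>> send_rows:
  motion: [0.1,-1.8,1.4,0,0,0,-0.6,0.4,0,0,0,0,0,0,0]

```text
time: 20.5
eef_pos: [0.5032, 0.0558, 0.1062]
tcp_rot: [0.628, 0.712, 0.238, 0.205]
contact_force: [-0.0, 0.7, 0.1]
opening: -0.001
```

```bash
python3 - <<'E'
from plan import *
s=st();z=tcpT(s)[:3,2];print(wt(gp(s,.031)))
E
```

```text
t 20.5 pos [0.5032 0.0558 0.1062] z [ 0.592  0.082 -0.802] xang 1.699 F [-0.   0.7  0.1] op -0.001 q [-0.206 -0.34   2.481  0.496  0.436 -2.293]
[-0.13142202  0.06191632  0.13101527]
```

```bash
python3 - <<'E'
from plan import *
s=st();z=tcpT(s)[:3,2]
plan([(tw(-.128,.083,.138)+.031*z,1.7),(tw(-.10,.083,.135)+.031*z,1.7),(tw(-.098,.083,.119)+.031*z,1.7)],grip=0,step=2.5)
E
```

```text
t 20.5 pos [0.5032 0.0558 0.1062] z [ 0.592  0.082 -0.802] xang 1.699 F [-0.   0.7  0.1] op -0.001 q [-0.206 -0.34   2.481  0.496  0.436 -2.293]
2.1, 0.7, -0.3, -0, 0, 0, 1.8, 1.7, -0, 0, 0, 0.2, 0.2, -0, 0, 0, -0.8, 1.4, -0, 0 

4 end [0.5334 0.0809 0.0936]
```

>>> send_rows:
  motion: [2.1,0.7,-0.3,0,0,0,1.8,1.7,0,0,0,0,0,0,0]

```text
time: 20.8
eef_pos: [0.5344, 0.0802, 0.1181]
tcp_rot: [0.627, 0.71, 0.242, 0.21]
contact_force: [-0.6, -0.0, 0.5]
opening: -0.001
```

```bash
python3 - <<'E'
from plan import *
s=st();z=tcpT(s)[:3,2];print(wt(gp(s,.031)))
plan([(tw(-.098,.083,.121)+.031*z,1.7),(tw(-.055,.083,.121)+.031*z,1.7)],grip=0,step=1.5)
E
```

```text
t 20.8 pos [0.5344 0.0802 0.1181] z [ 0.601  0.08  -0.795] xang 1.697 F [-0.6 -0.   0.5] op -0.001 q [-0.12  -0.262  2.403  0.405  0.393 -2.142]
[-0.09761541  0.08209891  0.14278014]
0.1, -0.9, 1.2, -0, 0, -0, -0.5, 0.5, -0, 0, 0, 1.2, 0.9, -0, 0, 0, 1.2, 0.9, -0, 0, 0, 1.1, 0.8, -0, 0 

5 end [0.5767 0.0866 0.0967]
```

>>> send_rows:
  motion: [0.1,-1,1.2,0,0,0,-0.7,0.6,0,0,0,0,0,0,0]

```text
time: 21.1
eef_pos: [0.5356, 0.0811, 0.0995]
tcp_rot: [0.626, 0.71, 0.244, 0.213]
contact_force: [0.2, -0.3, -0.0]
opening: -0.004
```

```bash
python3 - <<'E'
from plan import *
s=st();z=tcpT(s)[:3,2];print(wt(gp(s,.031)))
p,d=cams.read_camera('scene');p=p[150:270,180:300]; cv2.imwrite('pics/e_sc.png',cv2.resize(cv2.convertScaleAbs(p[:,:,::-1],alpha=1.5),None,fx=4.5,fy=4.5,interpolation=cv2.INTER_CUBIC))
E
```

```text
t 21.1 pos [0.5356 0.0811 0.0995] z [ 0.608  0.08  -0.79 ] xang 1.698 F [ 0.2 -0.3 -0. ] op -0.004 q [-0.118 -0.222  2.416  0.475  0.337 -2.215]
[-0.09655504  0.08289385  0.1239387 ]
```

View pics/e_sc.png

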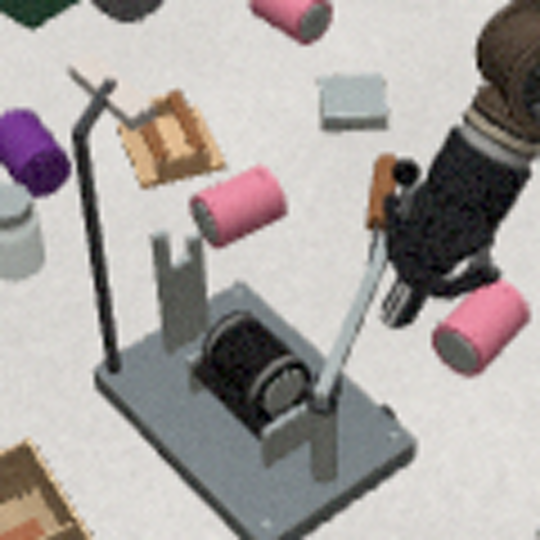

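>>> send_rows:
  motion: [0,1.2,0.9,0,0,0,1.2,0.9,0,0,0,0.8,0.6,0,0]

```text
time: 21.45
eef_pos: [0.5771, 0.0861, 0.1048]
tcp_rot: [0.625, 0.709, 0.246, 0.215]
contact_force: [-2.6, -0.2, 0.0]
opening: 0.005
```

```bash
python3 - <<'E'
from plan import *
s=st();z=tcpT(s)[:3,2];print(wt(gp(s,.031)))
E
```

```text
t 21.45 pos [0.5771 0.0861 0.1048] z [ 0.612  0.08  -0.787] xang 1.698 F [-2.6 -0.2  0. ] op 0.005 q [-0.093 -0.12   2.321  0.454  0.318 -2.177]
[-0.0548248   0.0823763   0.12920934]
```

>>> send_rows:
  motion: [0,0.4,1.2,0,0,0,0.7,0.6,0,0,0,0,0,0,0]

```text
time: 21.75
eef_pos: [0.5993, 0.0888, 0.1002]
tcp_rot: [0.625, 0.709, 0.247, 0.215]
contact_force: [0.5, -0.5, 0.2]
opening: -0.003
```

```bash
cat > swing.py <<'E'
from plan import *
from fit3 import sdf
from scipy.optimize import least_squares
def swing(tag,sw0,cams_=('top','scene'),view=True):
    As=[]
    for c in cams_:
        p,d=cams.read_camera(c); As.append(cloud(d,cams.camera_params(c)).reshape(-1,3))
        cv2.imwrite(f'pics/{tag}_{c}.png',cv2.convertScaleAbs(p[:,:,::-1],alpha=1.4))
        if c=='scene': cv2.imwrite(f'pics/{tag}_sc.png',cv2.resize(cv2.convertScaleAbs(p[150:270,180:300,::-1],alpha=1.5),None,fx=4.5,fy=4.5,interpolation=cv2.INTER_CUBIC))
    A=np.concatenate(As);A=A[~np.isnan(A[:,0])]
    c,s=np.cos(TP[2]),np.sin(TP[2]);d=A-[TP[0],TP[1],0];L=np.c_[d[:,0]*c+d[:,1]*s,-d[:,0]*s+d[:,1]*c,d[:,2]]
    best=None
    for a in sw0:
        def dist(P,sw,l):
            e=P-np.array([0,.11,.138]);u=np.array([-np.sin(sw)*np.cos(l),-np.cos(sw)*np.cos(l),np.sin(l)]);w=np.array([np.cos(sw),-np.sin(sw),0]);n=np.cross(w,u);n*=np.sign(n[2])
            Q=np.c_[e@w,e@u,e@n];qd=abs(Q-[0,.13,0])-[.006,.135,.005]
            bx=np.linalg.norm(np.maximum(qd,0),axis=1)
            return np.minimum(bx,abs(np.linalg.norm(Q-[0,.245,.035],axis=1)-.013))
        m=dist(L,a,-.06)<.02; M=L[m]
        if m.sum()<20: continue
        r=least_squares(lambda p:np.minimum(dist(M,*p),.02)*1e3,[a,-.06],loss='soft_l1',diff_step=1e-4)
        n=(dist(L,*r.x)<.004).sum(); 
        if best is None or n>best[0]:best=(n,r.x)
    n,(sw,l)=best
    u=.245*np.cos(l)-.035*np.sin(l);ball=tw(-u*np.sin(sw),.11-u*np.cos(sw),.138+.245*np.sin(l)+.035*np.cos(l))
    print('swing',round(sw,3),'lift',round(l,3),'n',n,'ball',np.round(ball,4));return sw,l,ball
E
python3 - <<'E'
from swing import *
s=st();z=tcpT(s)[:3,2];print(wt(gp(s,.031)))
swing('f',np.arange(.4,1.05,.1))
E
```

```text
t 21.75 pos [0.5993 0.0888 0.1002] z [ 0.614  0.081 -0.785] xang 1.698 F [ 0.5 -0.5  0.2] op -0.003 q [-0.082 -0.055  2.273  0.466  0.297 -2.182]
[-0.03250654  0.08210858  0.12456864]
swing 0.391 lift -0.057 n 630 ball [ 0.5455 -0.1202  0.1591]
```

View pics/f_sc.png

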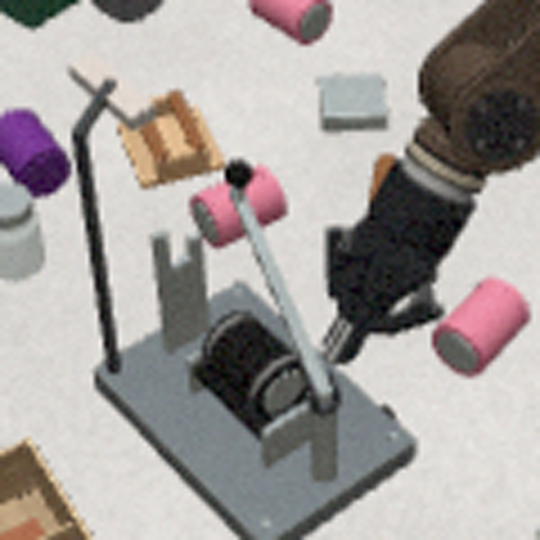

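```bash
python3 - <<'E'
from plan import *
s=st();z=tcpT(s)[:3,2]
b=np.array([.5455,-.1202,.159])
P=b+.05*z
plan([(s['eef_pos']-.09*z,1.6),(P-.09*z,1.4)],grip=6,step=4)
E
```

```text
t 21.85 pos [0.5984 0.0888 0.0998] z [ 0.613  0.081 -0.786] xang 1.698 F [-0.3 -0.   0.1] op 0.002 q [-0.083 -0.056  2.275  0.466  0.297 -2.183]
-0, 0, -4, 0.1, 6, -0, 0, -4, 0.02, 6, -0, 0, -1, 0, 6, -3.9, -0, -0.9, 0.14, 6, -3.9, 0.5, -0.9, 0.09, 6, -3.8, 0.9, -0.9, 0.02, 6, -3.8, 0.9, -0.9, 0, 6, -3.8, 1, -0.9, 0, 6, -0.6, 0.1, -0.1, 0, 6 

9 end [ 0.5206 -0.1233  0.1903]
```

>>> send_rows:
  motion: [0,0,-3,0.08,0,0,0,-3.5,0.04,2,0,0,-2.5,0.05,6,-3,0,-0.7,0.08,6,-3.5,0.4,-0.9,0.05,6,-3.5,0.7,-0.9,0.02,6]

```text
time: 22.45
eef_pos: [0.5255, -0.0195, 0.1844]
tcp_rot: [0.73, 0.599, 0.28, 0.171]
contact_force: [0.4, -0.0, 0.4]
opening: 0.706
```

```bash
python3 - <<'E'
from swing import *
s=st();z=tcpT(s)[:3,2];print(wt(gp(s,.031)),np.degrees(np.arccos(-z[2])))
sw,l,b=swing('g',np.arange(.3,.5,.05))
P=b+.05*z
plan([(P-.09*z,1.4)],grip=6,step=4)
E
```

```text
t 22.45 pos [ 0.5255 -0.0195  0.1844] z [ 0.614  0.085 -0.785] xang 1.442 F [ 0.4 -0.   0.4] op 0.706 q [-0.41  -0.416  2.384  0.556  0.657 -2.14 ]
[-0.1199613  -0.01564641  0.20877367] 38.28442330431576
swing 0.365 lift -0.058 n 633 ball [ 0.5517 -0.1218  0.1587]
-3.8, 1, -0.4, 0.03, 6, -3.8, 1.2, -0.5, 0.01, 6, -2.1, 0.7, -0.2, 0, 6 

3 end [ 0.5276 -0.1252  0.1902]
```

>>> send_rows:
  motion: [-3.3,1,-0.4,0.03,6,-3.3,1.2,-0.5,0.01,6,-2,0.7,-0.2,0,6,0,0,0,0,6]

```text
time: 22.95
eef_pos: [0.5284, -0.1154, 0.1934]
tcp_rot: [0.744, 0.582, 0.283, 0.168]
contact_force: [0.0, -1.3, 0.3]
opening: 0.701
```

```bash
python3 - <<'E'
from barrelfit import *
p,W,T,cp=wrist('w11');s=ctrl.get_state();z=tcpT(s)[:3,2]
for r in spotter.trace('ball','wrist')[:3]: print(r['conf'],r['bbox'])
b=np.array([.5517,-.1218,.1587])
A=W.reshape(-1,3);A=A[~np.isnan(A[:,0])]
k=A[(np.linalg.norm(A-b,axis=1)<.03)&(A[:,2]>.148)]
if len(k)>50:
    r=least_squares(lambda c:(np.linalg.norm(k-c,axis=1)-.013)*1e3,b,loss='soft_l1');print('ball',len(k),r.x,r.cost/len(k))
print('proj',proj(b,cp,T),proj(gp(s,.05),cp,T))
E
```

```text
t 22.95 pos [ 0.5284 -0.1154  0.1934] z [ 0.617  0.078 -0.783] xang 1.403 F [ 0.  -1.3  0.3] op 0.701 q [-0.637 -0.349  2.322  0.667  0.768 -2.361]
0.92 [207.8, 134.6, 302.8, 79.3]
0.32 [113.8, 195.3, 43.7, 75.7]
0.27 [203.7, 0.4, 308.3, 335.6]
ball 1129 [ 0.54944748 -0.12130501  0.15656173] 0.08897873681501056
proj [[242.0087517  198.93129686]] [[260.23507173 263.59560381]]
```

View pics/w11.png

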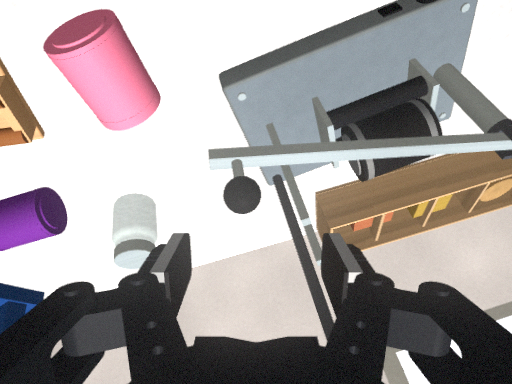

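```bash
cat > tg.py <<'E'
from plan import *
def tg(b,g=.05):
    s=st();T=tcpT(s);d=T[:3,:3].T@(np.array(b)-gp(s,g))*100;print('to go cm',np.round(d,2),'tilt',round(np.degrees(np.arccos(-T[2,2])),1))
E
python3 -c "
from tg import *
tg([.5494,-.1213,.1566])"
```

```text
t 23.05 pos [ 0.528  -0.1131  0.1926] z [ 0.615  0.081 -0.784] xang 1.405 F [-0.7 -0.2  0.5] op 0.706 q [-0.634 -0.351  2.324  0.667  0.768 -2.36 ]
to go cm [-1.26 -0.21  9.07] tilt 38.4
```

>>> send_rows:
  motion: [-0.6,-0.1,2.5,0,6,-0.5,-0.1,2.5,0,6,-0.1,0,1.5,0,6,0,0,0,0,6]

```text
time: 23.45
eef_pos: [0.5655, -0.1119, 0.1365]
tcp_rot: [0.741, 0.586, 0.284, 0.166]
contact_force: [0.7, 0.7, -0.3]
opening: 0.7
```

```bash
python3 -c "
from tg import *
tg([.5494,-.1213,.1566])"
```

```text
t 23.45 pos [ 0.5655 -0.1119  0.1365] z [ 0.615  0.086 -0.784] xang 1.413 F [ 0.7  0.7 -0.3] op 0.7 q [-0.579 -0.163  2.291  0.775  0.623 -2.471]
to go cm [-0.7   0.16  2.36] tilt 38.4
```

>>> send_rows:
  motion: [-0.6,0.1,1.2,0.1,6,-0.3,0.1,1,0.1,6,0,0,0,0,6]

```text
time: 23.75
eef_pos: [0.5788, -0.1141, 0.1184]
tcp_rot: [0.796, 0.509, 0.3, 0.135]
contact_force: [0.7, -0.0, 0.3]
opening: 0.701
```

```bash
python3 - <<'E'
from barrelfit import *
from tg import tg
tg([.5494,-.1213,.1566])
p,W,T,cp=wrist('w12')
b=np.array([.5494,-.1213,.1566])
A=W.reshape(-1,3);A=A[~np.isnan(A[:,0])]
k=A[(np.linalg.norm(A-b,axis=1)<.02)]
r=least_squares(lambda c:(np.linalg.norm(k-c,axis=1)-.013)*1e3,b,loss='soft_l1');print('ball',len(k),r.x,r.cost/len(k))
E
```

```text
t 23.75 pos [ 0.5788 -0.1141  0.1184] z [ 0.614  0.091 -0.784] xang 1.243 F [ 0.7 -0.   0.3] op 0.701 q [-0.568 -0.094  2.27   0.823  0.589 -2.319]
to go cm [-0.23  0.16  0.14] tilt 38.4
t 23.75 pos [ 0.5788 -0.1141  0.1184] z [ 0.614  0.091 -0.784] xang 1.243 F [ 0.7 -0.   0.3] op 0.701 q [-0.568 -0.094  2.27   0.823  0.589 -2.319]
ball 3238 [ 0.54944338 -0.12130315  0.15640655] 0.28131593990928005
```

View pics/w12.png

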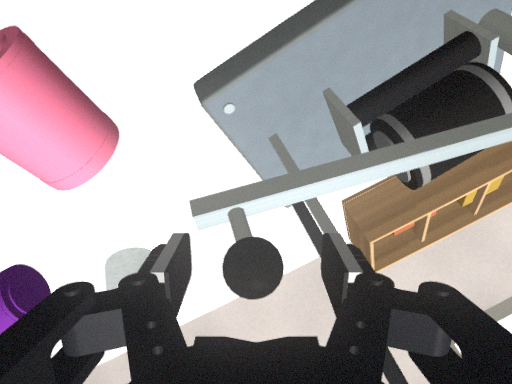

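>>> send_rows:
  motion: [-0.2,0.15,0.4,0,6,0,0,0,0,4,0,0,0,0,2,0,0,0,0,1.5,0,0,0,0,1.5,0,0,0,0,1.5]
  grip_force: 35

```text
time: 24.4
eef_pos: [0.582, -0.1171, 0.1189]
tcp_rot: [0.793, 0.512, 0.3, 0.14]
contact_force: [-0.8, -0.6, -0.5]
opening: 0.278
```

```bash
python3 - <<'E'
from barrelfit import *
p,W,T,cp=wrist('w13')
E
```

```text
t 24.4 pos [ 0.582  -0.1171  0.1189] z [ 0.618  0.086 -0.782] xang 1.252 F [-0.8 -0.6 -0.5] op 0.278 q [-0.569 -0.088  2.264  0.827  0.582 -2.336]
```

View pics/w13.png

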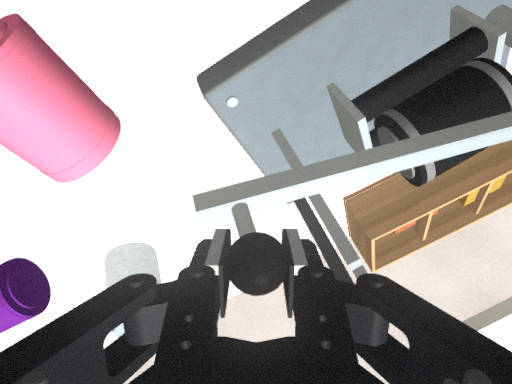

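```bash
cat > bar.py <<'E'
from plan import *
import sys
def ball(sw,l):
    u=.245*np.cos(l)-.035*np.sin(l);return tw(-u*np.sin(sw),.11-u*np.cos(sw),.138+.245*np.sin(l)+.035*np.cos(l))
def inv(P):
    t=wt(P);sw=np.arctan2(-t[0],.11-t[1]);from scipy.optimize import brentq
    l=brentq(lambda l:.138+.245*np.sin(l)+.035*np.cos(l)-P[2],-.3,.6)
    return sw,l,np.hypot(t[0],.11-t[1])-(.245*np.cos(l)-.035*np.sin(l))
BT=np.load('bt.npy') if __import__('os').path.exists('bt.npy') else None
def now():
    s=st();T=tcpT(s);P=(T@np.r_[BT,1])[:3];a=inv(P);print('ball',np.round(P,4),'sw,lift,radial err',np.round(a,4),'tilt',round(np.degrees(np.arccos(-T[2,2])),1));return s,T,P,a
def go(tl,step=2.,grip=1.5):
    s,T,P,a=now()
    plan([(ball(sw,l)-T[:3,:3]@BT,None) for sw,l in tl],step=step,grip=grip)
E
python3 - <<'E'
from plan import *
s=ctrl.get_state();T=tcpT(s)
np.save('bt.npy',T[:3,:3].T@(np.array([.5494,-.1213,.1564])-T[:3,3]));print(np.load('bt.npy'))
E
python3 -c "
from bar import *
a=now()[3]
go([(a[0],.03),(a[0],.1),(a[0],.18)])"
```

```text
[-0.00095572 -0.0021649  -0.04984849]
t 24.45 pos [ 0.5821 -0.1171  0.1189] z [ 0.618  0.086 -0.782] xang 1.252 F [ 0.9 -1.1 -0.4] op 0.278 q [-0.569 -0.087  2.264  0.828  0.582 -2.336]
ball [ 0.5494 -0.1213  0.1564] sw,lift,radial err [ 3.75e-01 -6.75e-02 -1.00e-04] tilt 38.6
t 24.45 pos [ 0.5821 -0.1171  0.1189] z [ 0.618  0.086 -0.782] xang 1.252 F [ 0.9 -1.1 -0.4] op 0.278 q [-0.569 -0.087  2.264  0.828  0.582 -2.336]
ball [ 0.5494 -0.1213  0.1564] sw,lift,radial err [ 3.75e-01 -6.75e-02 -1.00e-04] tilt 38.6
0.9, 1, -1.5, 0, 1.5, 0.2, 0.2, -0.3, 0, 1.5, 0.9, 0.8, -1.2, 0, 1.5, 1.1, 0.9, -1.4, 0, 1.5 

4 end [ 0.5852 -0.1058  0.1789]
```

>>> send_rows:
  motion: [0.5,0.6,-0.9,0,1.5,0.6,0.6,-0.9,0,1.5,0.5,0.5,-0.7,0,1.5,0,0,0,0,1.5]

```text
time: 24.85
eef_pos: [0.5812, -0.1133, 0.1496]
tcp_rot: [0.793, 0.515, 0.295, 0.14]
contact_force: [0.4, -0.6, -3.8]
opening: 0.28
```

```bash
python3 -c "
from bar import *
go([(.375,.12),(.375,.19)])"
```

```text
t 24.85 pos [ 0.5812 -0.1133  0.1496] z [ 0.612  0.081 -0.786] xang 1.252 F [ 0.4 -0.6 -3.8] op 0.28 q [-0.558 -0.145  2.247  0.733  0.627 -2.225]
ball [ 0.5488 -0.1173  0.1873] sw,lift,radial err [0.3813 0.0587 0.0005] tilt 38.1
0.9, 0.8, -1, 0, 1.5, 1, 0.8, -1.2, 0, 1.5 

2 end [ 0.5851 -0.1049  0.1814]
```

>>> send_rows:
  motion: [0.7,0.7,-0.9,0,1.5,0.7,0.7,-0.9,0,1.5,0.2,0.2,-0.2,0,1.5,0,0,0,0,1.5]

```text
time: 25.25
eef_pos: [0.5835, -0.1081, 0.1753]
tcp_rot: [0.793, 0.515, 0.292, 0.14]
contact_force: [0.0, -1.8, -0.7]
opening: 0.28
```

```bash
python3 - <<'E'
from bar import *
from swing import swing
go([(.25,.185),(.12,.185),(0,.185)])
swing('h',(.3,.4),('scene',))
E
```

```text
t 25.25 pos [ 0.5835 -0.1081  0.1753] z [ 0.608  0.079 -0.79 ] xang 1.25 F [ 0.  -1.8 -0.7] op 0.28 q [-0.541 -0.181  2.224  0.666  0.664 -2.136]
ball [ 0.5513 -0.1119  0.2132] sw,lift,radial err [0.3766 0.1669 0.0014] tilt 37.8
0.5, 1.7, 1, 0, 1.5, 0.3, 0.8, 0.5, 0, 1.5, 0.5, 1.5, 1.2, 0, 1.5, 0.2, 0.8, 0.6, 0, 1.5, 0.7, 1.4, 1.2, 0, 1.5, 0.4, 0.6, 0.5, 0, 1.5 

6 end [ 0.6717 -0.11    0.1797]
swing 0.383 lift 0.181 n 216 ball [ 0.5506 -0.1092  0.2166]
```

View pics/h_sc.png

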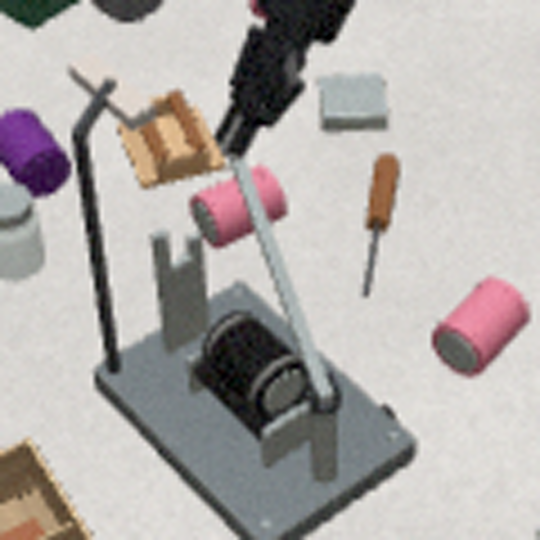

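```bash
python3 - <<'E'
from bar import *
s,T,P,a=now()
wps=[];
for sw,l,an in((.30,.165,1.32),(.22,.165,1.40),(.14,.16,1.48),(.07,.16,1.55),(.0,.16,1.6)):
    Rm=R.from_euler('z',0).as_matrix()
    # rotate about tool z
    dsp=1.25-an; Rt=T[:3,:3]@R.from_rotvec([0,0,dsp]).as_matrix()
    wps.append((ball(sw,l)-Rt@BT,an))
plan(wps,step=2.5,dspin=.08,grip=1.5)
E
```

```text
t 25.3 pos [ 0.5834 -0.1081  0.175 ] z [ 0.608  0.079 -0.79 ] xang 1.25 F [-0.5 -2.  -1.5] op 0.279 q [-0.541 -0.181  2.224  0.666  0.664 -2.136]
ball [ 0.5512 -0.112   0.213 ] sw,lift,radial err [0.377  0.1658 0.0014] tilt 37.8
0.3, 1.4, 1.1, -0.07, 1.5, 0, 0, -0, -0.01, 1.5, 0.3, 1.5, 1.1, -0.08, 1.5, -0, 0, 0, -0.01, 1.5, 0.2, 1.4, 1.2, -0.08, 1.5, -0.1, 0, 0, -0.02, 1.5, 0.3, 1.3, 1.1, -0.07, 1.5, -0, 0, -0, -0.02, 1.5, 0.2, 1.3, 1, -0.05, 1.5, -0, 0, -0, -0.01, 1.5 

10 end [ 0.6721 -0.111   0.1734]
```

>>> send_rows:
  motion: [0.3,1.4,1.1,-0.07,1.5,0.3,1.5,1.1,-0.07,1.5,0.2,1.4,1.1,-0.07,1.5,0,0,0,0,1.5]

```text
time: 25.7
eef_pos: [0.6398, -0.114, 0.1746]
tcp_rot: [0.735, 0.595, 0.278, 0.169]
contact_force: [-0.6, -3.0, 1.4]
opening: 0.276
```

```bash
python3 - <<'E'
from bar import *
s,T,P,a=now()
E
```

```text
t 25.7 pos [ 0.6398 -0.114   0.1746] z [ 0.61   0.082 -0.788] xang 1.43 F [-0.6 -3.   1.4] op 0.276 q [-0.493 -0.042  2.101  0.663  0.627 -2.31 ]
ball [ 0.6076 -0.1185  0.2124] sw,lift,radial err [0.1369 0.1636 0.0006] tilt 38.0
```

```bash
cat >> bar.py <<'E'
def goa(l,step=2.5,dspin=.08,grip=1.5):
    s,T,P,a=now();cur=np.arctan2(T[1,0],T[0,0]);w=[]
    for sw,li,an in l:
        Rt=T[:3,:3]@R.from_rotvec([0,0,cur-an]).as_matrix();w.append((ball(sw,li)-Rt@BT,an))
    plan(w,step=step,dspin=dspin,grip=grip)
E
python3 -c "
from bar import *
goa([(.07,.16,1.5),(0.,.16,1.56)])"
```

```text
t 25.7 pos [ 0.6398 -0.114   0.1746] z [ 0.61   0.082 -0.788] xang 1.43 F [-0.6 -3.   1.4] op 0.276 q [-0.493 -0.042  2.101  0.663  0.627 -2.31 ]
ball [ 0.6076 -0.1185  0.2124] sw,lift,radial err [0.1369 0.1636 0.0006] tilt 38.0
0.3, 1.2, 1, -0.07, 1.5, -0, -0, 0, -0.01, 1.5, 0.3, 1.2, 1.1, -0.07, 1.5, -0, 0, -0, -0.01, 1.5 

4 end [ 0.6721 -0.1111  0.1732]
```

>>> send_rows:
  motion: [0.3,1.2,0.9,-0.06,1.5,0.2,0.7,0.6,-0.04,1.5,0,0,0,0,1.5]

```text
time: 26.0
eef_pos: [0.6645, -0.1125, 0.1741]
tcp_rot: [0.705, 0.63, 0.27, 0.182]
contact_force: [0.3, -1.4, 0.8]
opening: 0.282
```

```bash
python3 - <<'E'
from bar import *
from swing import swing
goa([(0.,.15,1.54)])
swing('i',(0,.05),('scene','top'))
p,d=cams.read_camera('wrist');cv2.imwrite('pics/w14.png',cv2.convertScaleAbs(p[:,:,::-1],alpha=1.3))
E
```

```text
t 26.0 pos [ 0.6645 -0.1125  0.1741] z [ 0.61   0.082 -0.788] xang 1.509 F [ 0.3 -1.4  0.8] op 0.282 q [-0.467  0.013  2.048  0.652  0.611 -2.378]
ball [ 0.6323 -0.1172  0.2119] sw,lift,radial err [0.0322 0.1614 0.0003] tilt 38.0
0.1, 0.4, 0.7, -0.03, 1.5, -0, 0, -0, -0.01, 1.5 

2 end [ 0.672  -0.1115  0.1711]
swing -0.009 lift -0.163 n 199 ball [ 0.6436 -0.1268  0.1328]
```

View pics/i_sc.png

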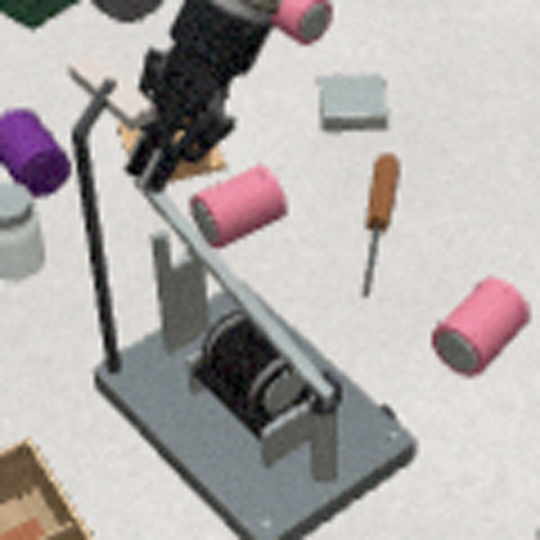

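View pics/w14.png

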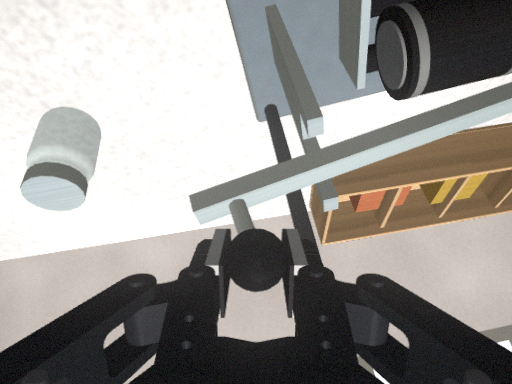

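>>> send_rows:
  motion: [0.1,0.5,0.6,-0.02,1.5,0,0,0,0,1.5]

```text
time: 26.35
eef_pos: [0.6714, -0.112, 0.1731]
tcp_rot: [0.699, 0.636, 0.268, 0.185]
contact_force: [-1.1, -1.6, 2.2]
opening: 0.279
```

```bash
python3 - <<'E'
from bar import *
a=now()[3]
goa([(0.,.08,1.54),(0,.0,1.54)],step=2)
E
```

```text
t 26.35 pos [ 0.6714 -0.112   0.1731] z [ 0.611  0.082 -0.788] xang 1.524 F [-1.1 -1.6  2.2] op 0.279 q [-0.46   0.029  2.034  0.65   0.605 -2.391]
ball [ 0.6392 -0.1167  0.2109] sw,lift,radial err [0.0031 0.157  0.0003] tilt 38.0
t 26.35 pos [ 0.6714 -0.112   0.1731] z [ 0.611  0.082 -0.788] xang 1.524 F [-1.1 -1.6  2.2] op 0.279 q [-0.46   0.029  2.034  0.65   0.605 -2.391]
ball [ 0.6392 -0.1167  0.2109] sw,lift,radial err [0.0031 0.157  0.0003] tilt 38.0
-0.7, -0.9, 1.5, -0.02, 1.5, -0.6, -1.1, 1.5, 0, 1.5 

2 end [ 0.6734 -0.1202  0.1357]
```

>>> send_rows:
  motion: [-0.3,-0.5,0.8,-0.01,1.5,-0.3,-0.5,0.7,0,1.5,0,0,0,0,1.5]

```text
time: 26.65
eef_pos: [0.6733, -0.1165, 0.1553]
tcp_rot: [0.696, 0.639, 0.268, 0.188]
contact_force: [-0.7, -1.8, 1.3]
opening: 0.282
```

```bash
python3 - <<'E'
from bar import *
goa([(0,.0,1.54)],step=2)
E
```

```text
t 26.65 pos [ 0.6733 -0.1165  0.1553] z [ 0.613  0.08  -0.786] xang 1.53 F [-0.7 -1.8  1.3] op 0.282 q [-0.466  0.058  2.041  0.69   0.577 -2.45 ]
ball [ 0.6409 -0.1212  0.1931] sw,lift,radial err [-0.0017  0.0825  0.0002] tilt 38.2
-0.6, -1.1, 1.5, -0.01, 1.5, -0, -0.1, 0.1, -0, 1.5 

2 end [ 0.6734 -0.1198  0.1347]
```

>>> send_rows:
  motion: [-0.3,-0.5,0.7,0,1.5,-0.2,-0.4,0.5,0,1.5,0,0,0,0,1.5]

```text
time: 26.95
eef_pos: [0.673, -0.1198, 0.1382]
tcp_rot: [0.696, 0.639, 0.267, 0.188]
contact_force: [0.6, -2.8, 0.3]
opening: 0.276
```

```bash
python3 - <<'E'
from bar import *
goa([(0,.0,1.54)],step=2)
E
```

```text
t 26.95 pos [ 0.673  -0.1198  0.1382] z [ 0.613  0.08  -0.786] xang 1.53 F [ 0.6 -2.8  0.3] op 0.276 q [-0.472  0.084  2.049  0.726  0.554 -2.497]
ball [ 0.6407 -0.1245  0.176 ] sw,lift,radial err [0.0009 0.0122 0.0001] tilt 38.2
-0.1, -0.2, 0.2, -0.01, 1.5 

1 end [ 0.6726 -0.1204  0.1353]
```

>>> send_rows:
  motion: [-0.1,-0.2,0.3,0,1.5,0,0,0,0,1.5,0,0,0,0,1.5]

```text
time: 27.25
eef_pos: [0.6734, -0.1202, 0.1349]
tcp_rot: [0.695, 0.64, 0.267, 0.189]
contact_force: [-1.0, -1.8, 1.1]
opening: 0.279
```

```bash
python3 - <<'E'
from bar import *
now()
p,d=cams.read_camera('wrist');cv2.imwrite('pics/w15.png',cv2.convertScaleAbs(p[:,:,::-1],alpha=1.3))
E
```

```text
t 27.25 pos [ 0.6734 -0.1202  0.1349] z [ 0.613  0.08  -0.786] xang 1.533 F [-1.  -1.8  1.1] op 0.279 q [-0.472  0.09   2.049  0.734  0.55  -2.51 ]
ball [ 0.6411 -0.1249  0.1726] sw,lift,radial err [-0.0004 -0.0015  0.0001] tilt 38.2
```

View pics/w15.png

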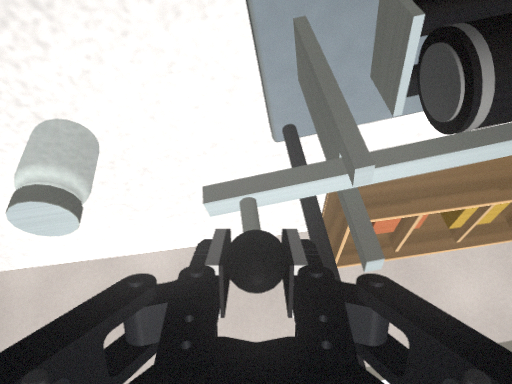

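>>> send_rows:
  motion: [0,0,0,0,2.6,0,0,0,0,3.2,0,0,0,0,4,0,0,0,0,4.4,0,0,0,0,4.4]

```text
time: 27.8
eef_pos: [0.6725, -0.1183, 0.1331]
tcp_rot: [0.695, 0.641, 0.267, 0.186]
contact_force: [-0.8, 0.3, -0.9]
opening: 0.515
```

```bash
python3 - <<'E'
from barrelfit import *
from bar import inv
p,W,T,cp=wrist('w16')
b=np.array([.6411,-.1249,.1726])
A=W.reshape(-1,3);A=A[~np.isnan(A[:,0])]
k=A[(np.linalg.norm(A-b,axis=1)<.02)]
r=least_squares(lambda c:(np.linalg.norm(k-c,axis=1)-.013)*1e3,b,loss='soft_l1');print('ball',len(k),r.x,r.cost/len(k),inv(r.x))
E
```

```text
t 27.8 pos [ 0.6725 -0.1183  0.1331] z [ 0.611  0.083 -0.787] xang 1.534 F [-0.8  0.3 -0.9] op 0.515 q [-0.471  0.091  2.051  0.735  0.551 -2.51 ]
ball 3383 [ 0.64086476 -0.12493451  0.17240066] 0.2879349508128301 (np.float64(0.0006594085965159945), -0.0024458650032770464, np.float64(9.559865152433678e-05))
```

View pics/w16.png

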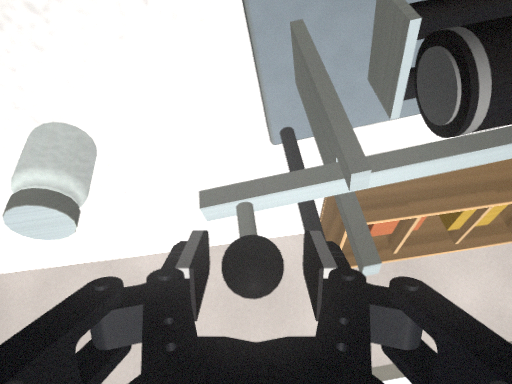

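Swing 0.001, lift −0.002: the bar is home and the ball is free between the pads. I'll back straight out along the tool axis.

>>> send_rows:
  motion: [-0.1,0,-1,0,4.4,0,0,-2,0,4.4,0,0,-3,0,4.4,0,0,-3,0,4.4,0,0,-3,0,4.4,0,-1,-3,0,4.4,0,0,0,0,4.4]

```text
time: 28.55
eef_pos: [0.5677, -0.1312, 0.2513]
tcp_rot: [0.695, 0.641, 0.266, 0.187]
contact_force: [-0.1, -0.3, -0.1]
opening: 0.517
```

```bash
python3 - <<'E'
from barrelfit import *
from bar import inv
p,W,T,cp=wrist('w17')
b=np.array([.6411,-.1249,.1726])
A=W.reshape(-1,3);A=A[~np.isnan(A[:,0])]
k=A[(np.linalg.norm(A-b,axis=1)<.02)]
r=least_squares(lambda c:(np.linalg.norm(k-c,axis=1)-.013)*1e3,b,loss='soft_l1');print('ball',len(k),r.x,r.cost/len(k),inv(r.x))
for c in('top','scene'):
    p,d=cams.read_camera(c);cv2.imwrite(f'pics/z_{c}.png',cv2.convertScaleAbs(p[:,:,::-1],alpha=1.4))
p=cv2.imread('pics/z_scene.png')[150:270,180:300];cv2.imwrite('pics/z_sc.png',cv2.resize(p,None,fx=4.5,fy=4.5,interpolation=cv2.INTER_CUBIC))
E
```

```text
t 28.55 pos [ 0.5677 -0.1312  0.2513] z [ 0.61   0.082 -0.788] xang 1.534 F [-0.1 -0.3 -0.1] op 0.517 q [-0.611 -0.29   2.166  0.595  0.839 -2.409]
ball 709 [ 0.64069683 -0.12487509  0.1722106 ] 0.2594167903630763 (np.float64(0.001307049434941044), -0.003221308487324264, np.float64(-1.177491464365854e-05))
```

View pics/w17.png

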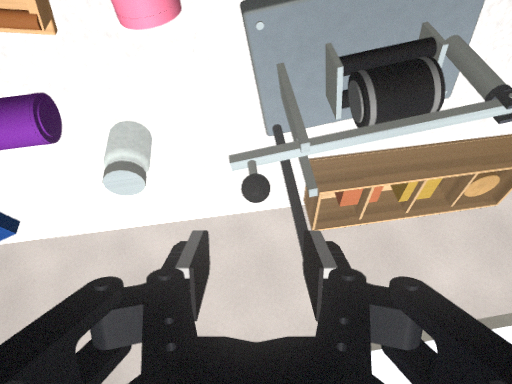

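View pics/z_sc.png

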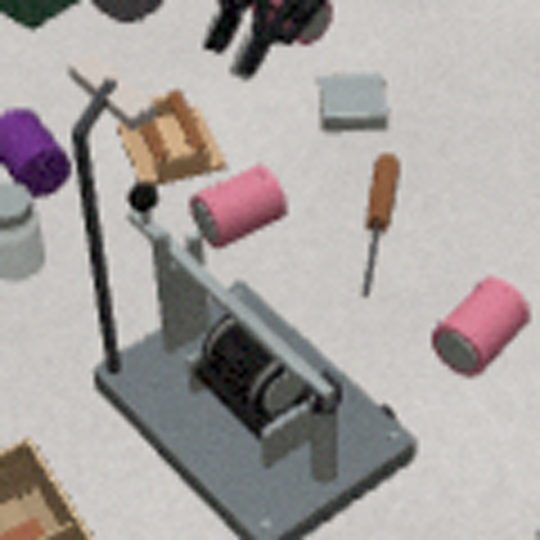

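View pics/z_top.png

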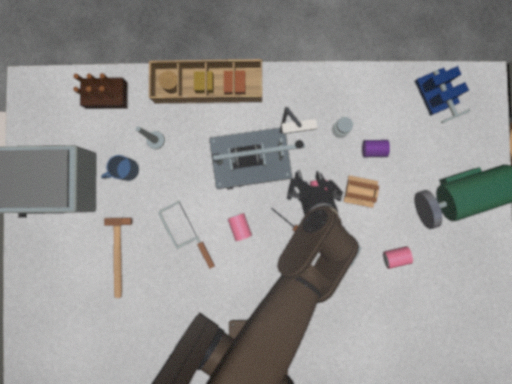

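All views agree: the barrel is on the rollers at top-view pixel (247,157), the bar lies in the notch, the hand is clear, and the bystanders have not moved. Handing in.

```bash
python3 -c "
from plant import workorder
print(workorder.sign_off())"
```

```text
the job is handed in; nothing more can be done
None
```

The job is done and handed in at 28.7 s. The dark barrel lies on the rollers between the end plates, and the retaining bar is home in the notch with the hand clear of it.

**Barrel:** I took it from the wooden stand; the pink and purple look-alikes were left alone. After release it measured within 2 mm of the seat point: x +0.7 mm, y −1.5 mm and height 89.9 mm against 90.

**Bar:** Before setting the barrel down I pushed the bar further out, because it was in the way of the hand. I then pushed it back in over the barrel, gripped it by the ball with the hand tilted 38°, lifted it to about 0.16 over the near lip and lowered it. After letting go, the last wrist view gave swing 0.001 and lift −0.003. The radial error was under 0.1 mm.

**Bystanders:** In the last pictures the other things on the bench look unmoved. The hand partly hid one pink look-alike and the file in the top view, but both show in place in the scene view.

**What disagreed or went wrong:**
- **Fingertips:** they sit about 31 mm short of the stated TCP. The first grip only pinched the top of the barrel, so I opened and gripped again lower.
- **Contact force:** seating the barrel showed one brief reading of about 45 N at the wrist, well under the 120 N limit. This was the held barrel pressing on the rollers.
- **Fit:** one bar fit on the scene and top pictures during the swing came out wrong, with the hand hiding the ball. I used the arm's own pose and the wrist view instead.

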